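# Check a set of guide collars on the stepped gauge and dial in the missing size

### The job

Ready the bench gauge with its dial clicked all the way back to OFF, then press the lubricant bottle's cap right down and let it spring back up, all before any collar is on the cone. With the dial still at OFF, slide every collar lying about onto the stepped cone, widest first, so that each goes down flat until its own step stops it; then report a missing size by clicking the dial on to the number of dots of a step left without a collar (steps 1 to 5 count from the bottom; if two are empty, either will do). Leave the tape roll and the jar where they are.

Things in the scene. Friction and masses are not known exactly. Their poses are not given: they have to be found in the camera images.
- dial (a joint): the dial's angle in rad, clockwise seen from above: 0 at OFF (a hard end stop lies just beyond), one click (detent) every 0.5236 rad (30 deg): click k at 0.5236 k, up to 6. The dial falls into the nearest click by itself; getting over each bump takes about 0.1 N m, and between clicks the torque drops and pulls it on
- dial_grip (a point): on the dial's axis, at the height to grip: 10 mm below the top of the dial's upright black grip bar. The bar is 54 mm long, 14 mm thick and stands 31 mm above a 68 mm disc; this point is 21 mm above the disc and about 83 mm above the table. The bar runs along this point's own y axis; the white line on the bar's +y half is the pointer
- dial_frame (a point): the dial's centre, on its axis at the underside of the disc; its axes turn with the dial, own +y along the pointer. At OFF (click 0) the pointer is along the gauge's +y, away from the cone; it turns clockwise
- dial_axis (a point): fixed point on the dial's axis on top of the grey housing (112 x 116 mm, top 53 mm above the table). Marks on the housing round the dial, clockwise: a short bar at OFF, then one, two, three, four and five dots at clicks 1 to 5, and a bar at click 6, where the pointer is towards the cone
- nozzle (a joint): how far the grey spray cap is pressed down, m: 0 up, 0.007 fully down; sprung: starts to move at 1.4 N, about 6.3 N fully down; it springs back
- nozzle_top (a point): centre of the top of the round grey spray cap (28 mm across) of the white lubricant bottle (48 mm across) fixed to the gauge beside the cone, about 132 mm above the table
- cone_seat1 (a point): on the axis of the fixed upright steel stepped cone, at the height of its lowest seat, 12 mm above the table; z up. A collar seated on step k has its underside 14 (k - 1) mm above this point and its centre 6 mm more: it rests on the ledge beneath and stays clear of the next collar's seat by 2 mm
- cone_tip (a point): tip of the cone, 76 mm above cone_seat1 (88 mm above the table). The cone has five steps, each 14 mm high with a chamfered top and a black line, of diameters 54, 44, 34, 24 and 14 mm from the bottom (step 1) up, then a 6 mm pointed nose
- gauge: centre of the underside of the gauge plate (112 mm along x, 420 mm along y, 8 mm thick), screwed to the table; in its frame the dial's axis is at y = +150 mm, the cone's at y = -20 mm and the spray cap's at y = -155 mm, all at x = 0
- collar_1_mid (a point): centre (half-way up, on the axis) of a loose plain aluminium collar: bore 56.6 mm, outside 67.6 mm, 12 mm high, z along its axis, same either way up; starts flat on the table. Its bore fits step 1 of the cone (counted from the bottom). May be absent
- collar_2_mid (a point): centre (half-way up, on the axis) of a loose plain aluminium collar: bore 46.6 mm, outside 57.6 mm, 12 mm high, z along its axis, same either way up; starts flat on the table. Its bore fits step 2 of the cone (counted from the bottom). May be absent
- collar_3_mid (a point): centre (half-way up, on the axis) of a loose plain aluminium collar: bore 36.6 mm, outside 47.6 mm, 12 mm high, z along its axis, same either way up; starts flat on the table. Its bore fits step 3 of the cone (counted from the bottom). May be absent
- collar_4_mid (a point): centre (half-way up, on the axis) of a loose plain aluminium collar: bore 26.6 mm, outside 37.6 mm, 12 mm high, z along its axis, same either way up; starts flat on the table. Its bore fits step 4 of the cone (counted from the bottom). May be absent
- collar_5_mid (a point): centre (half-way up, on the axis) of a loose plain aluminium collar: bore 16.6 mm, outside 27.6 mm, 12 mm high, z along its axis, same either way up; starts flat on the table. Its bore fits step 5 of the cone (counted from the bottom). May be absent
- tape_roll_mid (a point): centre of a loose roll of tape, 100 mm across and 48 mm high; to be left alone
- jar_mid (a point): centre of a loose closed jar, 64 mm across and 75 mm high; to be left alone
There are look-alikes about, which are no part of the job. Leave any orange or purple look-alike of the part that bears collar_3_mid alone. What is shaped like the part that bears collar_2_mid but yellow is not meant.

How it is judged:
By the outcome, as a careful person would: the job done as asked, in the order asked, and still so for the second after the job is handed in, with the robot touching nothing.
Of collar_1, collar_2, collar_3, collar_4, collar_5 only 3 to 4 are there at a start; the rules pass over those that are not, and their reading is None.
At some moment in a run one of collar_1, collar_2, collar_3, collar_4, collar_5 may be knocked a few centimetres aside while the robot is not near it.
Once in a run the grip may slacken for a moment while it holds something.
It also fails if it takes over 210 s, if anything falls off the work surface, if the arm or the gripper's body presses on something with over 40 N, if the wrist force passes 120 N, or if a joint passes its speed limit or range.

### The arm

A 6-joint arm with a two-finger parallel gripper is mounted at the origin on the work surface. World frame = base frame: x ahead of the robot, y to its left, z up, the work surface at z = 0. Lengths are in mm, angles in rad, forces in N, time in s.
With the tool pointing down it reaches from about 225 to 725 mm from the base axis. Payload 3.1 kg.
Tool frame: the origin (TCP) lies at the very end of the fingers, on their centre line; the grasp point (between the pads) lies behind it (bot.hold_point_z is the z of the grasp point in the tool frame, in mm); z points along the fingers, y is the line along which they close (so a half turn about z gives the same grasp; the last joint's range is limited). The gripper opens to 85 mm and grips with 20 to 120 N. Pads are 22 mm wide; open, the fingers measure 114 mm over their backs; the gripper's body (76 mm by 85 mm) begins 54 mm behind the grasp point. The pads swing forward as they close: fully open they stand 13 mm farther back than shut.
Start: joints at [-1.307, 0.048, 0.099, 1.622, 0, 1.443], TCP at [200.457, -485.216, 231.312] pointing down, gripper open.
Joint ranges: [-2.91, 2.91], [-0.99, 1.94], [-1.21, 1.42], [-2.12, 2.29], [-1.49, 1.47], [-3.14, 3.14]. Speed limits (rad/s): [2.79, 2.79, 3.14, 3.14, 3.14, 3.14].

### API

Orientations are given as a rotation vector (axis times angle).
In Python, from station import bot gives the robot as it stands. The module is installed in compiled form; this text tells all that it offers.
- The arm moves only by the tool move_arm, never from a script. Its argument "deltas" is a list of rows, each an object of numbers: "tx", "ty", "tz": the shift along the tool's x, y, z in m; "ax", "ay", "az": the turn, a rotation vector about the tool's x, y, z in degrees; "fingers": the finger opening in m, from 0 to 0.0854. In form: [{"tx": .., "ty": .., "tz": .., "ax": .., "ay": .., "az": .., "fingers": ..}, ...]. A call has 1 to 8 rows; each row shifts and turns the commanded pose from where the row before left it, along the tool's axes as they then stand; what a row does not reach is not made up. A row lasts 1/10 s, in which the tool goes at most 50 mm and 8.59 degrees, less where a joint would pass 70% of its speed; a pose out of reach is approached as far as the arm can. A call with a gripper value outside its range is refused whole. The fingers move at their own pace and stop on an object; the grip force is fixed at half the most. Time passes only in rows, so rows that do not move let the fingers close. It gives the time, the measured TCP pose, the force, the opening and the grip force at its end, in the units of the state.
- bot.sense(): the state, without advancing time (a new reading comes with each control period).
- bot.get_image(name): name is "side" or "top"; returns the picture (400x640x3 uint8, red, green, blue); there is no depth.
- bot.camera_params(name): a dict with "intrinsics" (3x3 intrinsics, pixels), "k1" (the pictures are not rectified: a ray, as slopes to the right and down, at radius r is drawn at 1 + k1 r^2 times it, then the intrinsics apply), "pose" (4x4, takes a point from camera to world coordinates). Camera axes: x right, y down, z forward; pixel columns grow to the right and rows downward; lengths in mm; the calibration is good to about 2 mm. A picture is of the moment at which its call begins. camera_params takes no time and is no camera call.
- bot.job_done(): hands the job in; it is judged then, once.
Trained networks look in the newest picture that a camera, given by its name, has taken for a name from the list of things; names that differ only in an ending like _2 or _b are one class to them, and where a whole thing is asked for, a point or a joint stands for the part that bears it (a point fixed in the world has none). Each returns a list of dicts, best first, with "score" (0 to 1); they miss things now and then, are a little off and sometimes report something else, mostly with a low value. They report only what shows in the picture. A call takes as long as a camera call. They do not tell look-alikes from the thing itself.
- bot.spot_in(query, camera): "xyz" ([x, y, z] in mm, in world coordinates, good to about 4 mm: the middle of the surface that is visible of it).
- bot.trace(query, camera): "pixels" (400x640 bool, what is visible of it).
- bot.pinpoint(query, camera): "xyz" ([x, y, z] in mm, in world coordinates, good to about 4 mm: a listed point, or the origin of a listed thing).
The state is a dict: "time": time; "joint_pos": joint angles; "joint_vel": joint speeds; "effort": joint torques, N m; "tcp_pos": TCP position; "tcp_rot": TCP orientation; "wrist_force": force on the tool from outside, world axes, zero at the start; "ft_torque": the same for the moment, N m; "grip_width": finger opening in mm; "grasp_force": force on a finger pad.
Only numpy, scipy, OpenCV 4.12 (cv2) and the standard library are available. Lean on these libraries where they do the work, as an engineer would, in place of code of your own. Each camera call takes 0.05 s, during which the arm holds its last target. There are 200 camera calls.

## Working session

There is one attempt and no reset: what is moved stays moved. The work goes in short steps, Python scripts to look and compute and a tool call to move; the robot and the scene stay as the last step left them, time stands still between calls to the robot, and variables do not carry over. Pictures are saved under pics/ and viewed, at most 14 in all, crops included, and the job is handed in when it is done.

Besides the shell and the picture viewer there is one more tool, called after ">>>" by a JSON object that holds its "fn" and its "kwargs". move_arm: Moves the arm, as the interface text tells. Its arguments: {"type":"object","properties":{"deltas":{"type":"array","items":{"type":"object","properties":{"tx":{"type":"number"},"ty":{"type":"number"},"tz":{"type":"number"},"ax":{"type":"number"},"ay":{"type":"number"},"az":{"type":"number"},"fingers":{"type":"number"}}}}},"required":["deltas"]}

```bash
mkdir -p pics
cat > h.py <<'E'
from station import bot
import numpy as np, cv2
from scipy.spatial.transform import Rotation as R
def cam(n):
    p=bot.camera_params(n); return np.array(p["intrinsics"]),p["k1"],np.array(p["pose"])
def proj(n,X):
    K,k,T=cam(n); c=(np.linalg.inv(T)@np.append(X,1))[:3]; s=c[:2]/c[2]; s=s*(1+k*(s@s)); return (K@np.append(s,1))[:2]
def ray(n,u,v):
    K,k,T=cam(n); d=(np.linalg.inv(K)@[u,v,1])[:2]; s=d.copy()
    for _ in range(20): s=d/(1+k*(s@s))
    return T[:3,3],T[:3,:3]@np.append(s,1)
def atz(n,u,v,z):
    o,d=ray(n,u,v); return o+d*(z-o[2])/d[2]
def save(n,f,crop=None,sc=1):
    im=bot.get_image(n)[:,:,::-1]
    if crop: im=im[crop[1]:crop[3],crop[0]:crop[2]]
    cv2.imwrite('pics/'+f,cv2.resize(im,None,fx=sc,fy=sc,interpolation=cv2.INTER_CUBIC))
def st():
    s=bot.sense(); print(s['time'],np.round(s['tcp_pos'],1),np.round(s['tcp_rot'],3),np.round(s['wrist_force'],1),s['grip_width'],s['grasp_force'],np.round(s['joint_pos'],2)); return s
def to(x,y,z):
    s=bot.sense(); r=R.from_rotvec(s['tcp_rot']).as_matrix(); d=r.T@(np.array([x,y,z])-s['tcp_pos']); print('delta tool mm',np.round(d,1)); return d
E
python3 - <<'E'
from h import *
save('top','t0.png');save('side','s0.png')
st();print(bot.hold_point_z)
for c in('top','side'):
  print(c,np.round(cam(c)[2],2).tolist())
  for q in ['dial_grip','dial_frame','dial_axis','nozzle_top','cone_seat1','cone_tip','gauge','collar_1_mid','collar_2_mid','collar_3_mid','collar_4_mid','collar_5_mid','tape_roll_mid','jar_mid']:
    print(q,[(np.round(d['xyz']).tolist(),round(d['score'],2),np.round(proj(c,d['xyz'])).tolist()) for d in bot.pinpoint(q,c)[:6]])
E
```

```text
0.1 [ 200.3 -484.7  230.2] [-3.079 -0.611  0.   ] [-0.1  0.3 -0.3] 85.06280801188159 0.0 [-1.31  0.05  0.1   1.62 -0.    1.44]
-18.700000000000003
top [[0.01, -1.0, 0.04, 431.22], [-1.0, -0.01, -0.0, -2.22], [0.0, -0.04, -1.0, 1440.48], [0.0, 0.0, 0.0, 1.0]]
dial_grip [([631.0, 119.0, 83.0], 0.64, [286.0, 153.0]), ([619.0, -50.0, 91.0], 0.59, [341.0, 158.0])]
dial_frame [([632.0, 123.0, 54.0], 0.76, [285.0, 155.0])]
dial_axis [([635.0, 126.0, 56.0], 0.85, [284.0, 153.0])]
nozzle_top [([606.0, -181.0, 130.0], 0.46, [385.0, 161.0]), ([426.0, -156.0, 6.0], 0.32, [372.0, 221.0])]
cone_seat1 [([620.0, -46.0, 15.0], 0.63, [339.0, 161.0])]
cone_tip [([620.0, -49.0, 88.0], 0.87, [340.0, 158.0])]
gauge [([623.0, -29.0, -2.0], 0.95, [333.0, 160.0])]
collar_1_mid []
collar_2_mid [([461.0, 188.0, 7.0], 0.52, [266.0, 209.0])]
collar_3_mid [([354.0, -0.0, 9.0], 0.6, [323.0, 243.0]), ([484.0, 105.0, 3.0], 0.47, [292.0, 202.0]), ([447.0, -7.0, 6.0], 0.43, [326.0, 214.0])]
collar_4_mid []
collar_5_mid [([428.0, -154.0, 6.0], 0.5, [371.0, 220.0])]
tape_roll_mid [([546.0, -434.0, 25.0], 0.76, [459.0, 1
[... 564 characters left out ...]
ne_tip [([617.0, -46.0, 87.0], 0.78, [295.0, 196.0])]
gauge [([618.0, -27.0, -0.0], 0.57, [293.0, 223.0])]
collar_1_mid []
collar_2_mid [([456.0, 190.0, 5.0], 0.7, [323.0, 291.0]), ([447.0, 285.0, 3.0], 0.67, [313.0, 323.0]), ([619.0, -25.0, -1.0], 0.18, [293.0, 224.0])]
collar_3_mid [([481.0, 101.0, 4.0], 0.7, [324.0, 263.0]), ([348.0, 2.0, 14.0], 0.69, [382.0, 246.0]), ([449.0, -8.0, 7.0], 0.53, [347.0, 238.0])]
collar_4_mid []
collar_5_mid [([451.0, -3.0, 8.0], 0.62, [346.0, 239.0]), ([426.0, -150.0, 6.0], 0.38, [367.0, 208.0])]
tape_roll_mid [([548.0, -436.0, 21.0], 0.58, [353.0, 149.0])]
jar_mid [([521.0, 442.0, 42.0], 0.65, [254.0, 363.0]), ([620.0, -51.0, 17.0], 0.24, [295.0, 213.0])]
```

Run:
```python
from h import *
save('top','t1.png',(160,120,480,260),2.5);save('side','s1.png',(210,130,450,350),2.7)
```

```text
(no output)
```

View pics/t1.png

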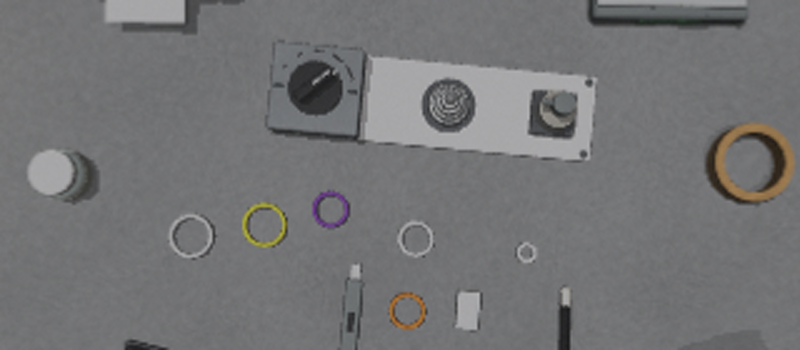

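View pics/s1.png

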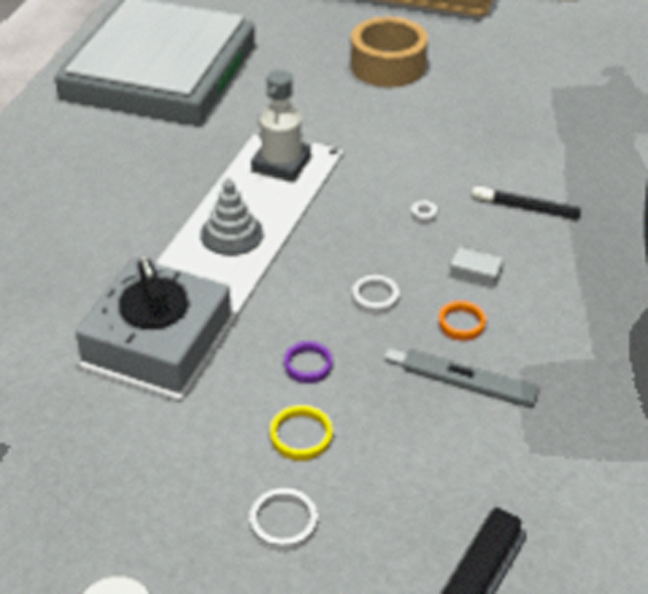

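Top view, original pixels:
- **Silver rings:** large at (236,214), medium at (326,215), small at (371,221).
- **Look-alikes:** yellow (266,210), purple (292,204) and orange (323,244).
- **Gauge parts:** dial (286,154), cone (339,161), cap (385,161).

The collars are the three silver rings. Next I'll measure their sizes, the gauge yaw and the dial angle.

Run:
```python
from h import *
im=bot.get_image('top').astype(int)
g=im.mean(2)
for n,(u,v) in dict(L=(236,214),Y=(266,210),P=(292,204),M=(326,215),O=(323,244),S=(371,221)).items():
    w=14; p=im[v-w:v+w+1,u-w:u+w+1].astype(float); bg=np.median(p.reshape(-1,3),0)
    d=np.abs(p-bg).max(2); m=(d>35).astype(np.uint8)
    nl,lab,stt,c=cv2.connectedComponentsWithStats(m,connectivity=8); i=1+np.argmax(stt[1:,4])
    pts=np.argwhere(lab==i)[:,::-1].astype(np.float32)
    # weighted ring: mean radius
    W=d[lab==i]; ce=(pts*W[:,None]).sum(0)/W.sum(); r=(np.hypot(*(pts-ce).T)*W).sum()/W.sum()
    uv=ce+[u-w,v-w]; X=atz('top',*uv,9); X2=atz('top',uv[0]+r,uv[1],9)
    print(n,np.round(uv,1),'mean diam mm',round(2*np.linalg.norm(X2-X),1),np.round(X,1),stt[i].tolist())
b=np.array(bot.get_image('top'))[135:175,265:308]
bot.get_image('side')
cv2.imwrite('pics/d0.png',cv2.resize(b[:,:,::-1],None,fx=14,fy=14,interpolation=cv2.INTER_CUBIC))
s=im[135:175,265:308].mean(2)
for q in ['gauge','dial_frame','nozzle_top','cone_tip']:
  for c in('top','side'):
    print(q,c,[np.round(d['xyz'],1).tolist() for d in bot.pinpoint(q,c)[:1]])
# gauge corners
for uv in [(397.5,152.5),(394,182)]: print(np.round(atz('top',*uv,8),1))
```

```text
L [236.6 214.4] mean diam mm 52.3 [442.1 281.1   9. ] [6, 6, 18, 18, 72]
Y [265.5 209.6] mean diam mm 51.5 [458.7 188.2   9. ] [5, 5, 18, 18, 120]
P [291.7 203.3] mean diam mm 41.6 [480.3 103.8   9. ] [7, 6, 15, 15, 87]
M [325.8 215.2] mean diam mm 41.4 [443.   -7.2   9. ] [7, 8, 15, 14, 43]
O [322.5 244.1] mean diam mm 41.9 [349.5   2.4   9. ] [7, 7, 15, 15, 92]
S [370.1 220.9] mean diam mm 21.6 [ 426.4 -150.5    9. ] [10, 10, 7, 8, 19]
gauge top [[623.5, -32.4, 0.4]]
gauge side [[622.5, -25.8, -3.1]]
dial_frame top [[630.8, 123.9, 51.7]]
dial_frame side [[636.6, 118.5, 55.5]]
nozzle_top top [[608.6, -179.9, 129.9]]
nozzle_top side []
cone_tip top [[618.8, -48.3, 85.4]]
cone_tip side [[618.9, -45.9, 85.8]]
[ 650.  -238.2    8. ]
[ 553.5 -227.4    8. ]
```

View pics/d0.png

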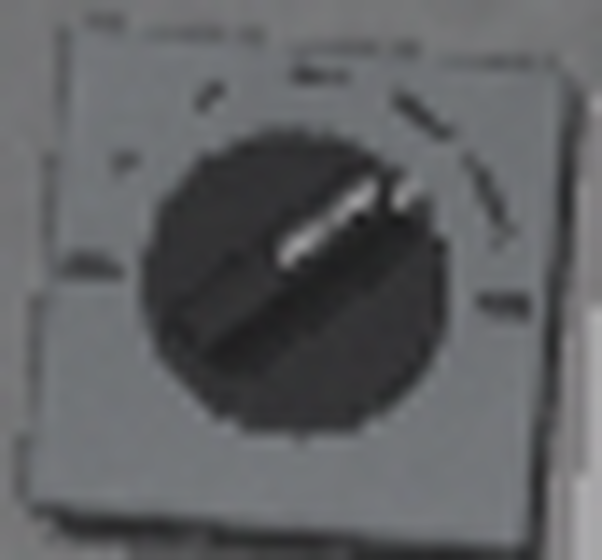

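The rings' mean diameters of 52, 41 and 22 mm make them collars 2, 3 and 5, so steps 1 and 4 are empty. Marks run from OFF on the left (90,268) to bar 6 on the right (505,305), and the pointer sits around click 4–5. Grasp candidates for the dial: only the black bar at (286,153).

```bash
cat >> h.py <<'E'
from scipy.linalg import logm,expm
def plan(x,y,z,yaw,maxrow=None,T0=None):
    "row (tool axes) to repeat N times from measured pose to tool-down pose with tool x at yaw deg"
    s=bot.sense(); A=np.eye(4)
    if T0 is None: A[:3,:3]=R.from_rotvec(s['tcp_rot']).as_matrix(); A[:3,3]=s['tcp_pos']
    else: A=T0
    c,q=np.cos(np.radians(yaw)),np.sin(np.radians(yaw))
    B=np.eye(4); B[:3,:3]=np.array([[c,q,0],[q,-c,0],[0,0,-1]]).T if 0 else np.array([[c,q,0],[q,-c,0],[0,0,-1]]); B[:3,3]=x,y,z
    M=np.linalg.inv(A)@B; L=np.real(logm(M))
    rv=np.array([L[2,1],L[0,2],L[1,0]]); 
    for N in range(1,60):
        E=np.real(expm(L/N)); t=E[:3,3]; a=np.degrees(np.linalg.norm(rv))/N
        if np.linalg.norm(t)<45 and a<8.4: break
    if maxrow and maxrow>N: N=maxrow; E=np.real(expm(L/N)); t=E[:3,3]
    P=[(A@np.real(expm(L*i/8)))[:3,3] for i in range(9)]
    j6=np.pi+np.arctan2(y,x)-np.radians(yaw); j6=(j6+np.pi)%(2*np.pi)-np.pi
    print('N',N,'t m',np.round(t/1000,4),'a deg',np.round(np.degrees(rv)/N,2),'end j6',round(j6,2),'radii',[int(np.hypot(*p[:2])) for p in P],'z',[int(p[2]) for p in P])
    return B
E
python3 - <<'E'
from h import *
plan(633.5,121.5,150,131)
plan(633.5,121.5,150,22.4)
E
```

```text
N 20 t m [0.041  0.0145 0.0041] a deg [ 0.    0.   -5.43] end j6 1.04 radii [525, 563, 596, 623, 643, 655, 659, 656, 645] z [231, 221, 210, 200, 190, 180, 170, 160, 149]
N 17 t m [ 0.0372 -0.0233  0.0048] a deg [ 0. -0.  0.] end j6 2.94 radii [525, 482, 454, 444, 454, 482, 526, 581, 645] z [231, 221, 210, 200, 190, 180, 170, 160, 149]
```

>>> {"fn": "move_arm", "kwargs": {"deltas": [{"tx": 0.041,"ty": 0.0145,"tz": 0.004,"az": -5.43,"fingers": 0.085},{"tx": 0.041,"ty": 0.0145,"tz": 0.004,"az": -5.43},{"tx": 0.041,"ty": 0.0145,"tz": 0.004,"az": -5.43},{"tx": 0.041,"ty": 0.0145,"tz": 0.004,"az": -5.43},{"tx": 0.041,"ty": 0.0145,"tz": 0.004,"az": -5.43},{"tx": 0.041,"ty": 0.0145,"tz": 0.004,"az": -5.43},{"tx": 0.041,"ty": 0.0145,"tz": 0.004,"az": -5.43},{"tx": 0.041,"ty": 0.0145,"tz": 0.004,"az": -5.43}]}}

```text
invalid input at $.deltas[0]: expected keys tx, ty, tz, ax, ay, az, fingers
```

>>> {"fn": "move_arm", "kwargs": {"deltas": [{"tx": 0.041,"ty": 0.0145,"tz": 0.004,"az": -5.43},{"tx": 0.041,"ty": 0.0145,"tz": 0.004,"az": -5.43},{"tx": 0.041,"ty": 0.0145,"tz": 0.004,"az": -5.43},{"tx": 0.041,"ty": 0.0145,"tz": 0.004,"az": -5.43},{"tx": 0.041,"ty": 0.0145,"tz": 0.004,"az": -5.43},{"tx": 0.041,"ty": 0.0145,"tz": 0.004,"az": -5.43},{"tx": 0.041,"ty": 0.0145,"tz": 0.004,"az": -5.43},{"tx": 0.041,"ty": 0.0145,"tz": 0.004,"az": -5.43}]}}

```text
invalid input at $.deltas[0]: expected keys tx, ty, tz, ax, ay, az, fingers
```

>>> {"fn": "move_arm", "kwargs": {"deltas": [{"tx": 0.041,"ty": 0.0145,"tz": 0.004,"az": -5.43},{"tx": 0.041,"ty": 0.0145,"tz": 0.004,"az": -5.43},{"tx": 0.041,"ty": 0.0145,"tz": 0.004,"az": -5.43},{"tx": 0.041,"ty": 0.0145,"tz": 0.004,"az": -5.43},{"tx": 0},{"tx": 0}]}}

```text
invalid input at $.deltas[0]: expected keys tx, ty, tz, ax, ay, az, fingers
```

Run:
```python
from h import *
st(); plan(633.5,121.5,105,131)
save('side','s2.png',(190,150,390,300),3.5)
print(bot.pinpoint('dial_grip','side'))
```

```text
2.15 [ 200.5 -485.2  231.3] [3.081 0.611 0.   ] [ 0.1 -0.3  0.3] 85.0843671856745 0.0 [-1.31  0.05  0.1   1.62  0.    1.44]
N 20 t m [0.041  0.0145 0.0063] a deg [ 0.    0.   -5.43] end j6 1.04 radii [525, 563, 596, 623, 643, 655, 659, 656, 645] z [231, 215, 199, 183, 168, 152, 136, 120, 105]
[{'xyz': [633.5, 121.8, 85.0], 'score': 0.59}]
```

View pics/s2.png

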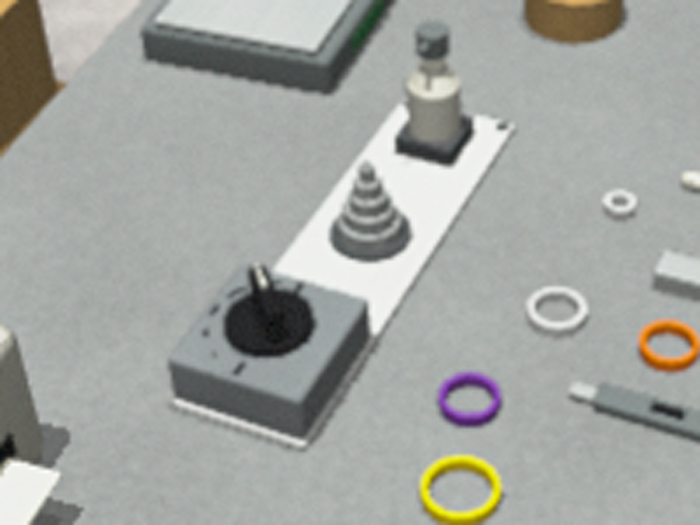

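The arm hasn't moved, because every row needs all seven keys. The side crop confirms that the dial bar, at (265,330) in the crop, is clear of obstacles.

>>> {"fn": "move_arm", "kwargs": {"deltas": [{"tx": 0.041,"ty": 0.0145,"tz": 0.004,"ax": 0,"ay": 0,"az": -5.43,"fingers": 0.085},{"tx": 0.041,"ty": 0.0145,"tz": 0.004,"ax": 0,"ay": 0,"az": -5.43,"fingers": 0.085},{"tx": 0.041,"ty": 0.0145,"tz": 0.004,"ax": 0,"ay": 0,"az": -5.43,"fingers": 0.085},{"tx": 0.041,"ty": 0.0145,"tz": 0.004,"ax": 0,"ay": 0,"az": -5.43,"fingers": 0.085},{"tx": 0.041,"ty": 0.0145,"tz": 0.004,"ax": 0,"ay": 0,"az": -5.43,"fingers": 0.085},{"tx": 0.041,"ty": 0.0145,"tz": 0.004,"ax": 0,"ay": 0,"az": -5.43,"fingers": 0.085},{"tx": 0.041,"ty": 0.0145,"tz": 0.004,"ax": 0,"ay": 0,"az": -5.43,"fingers": 0.085},{"tx": 0.041,"ty": 0.0145,"tz": 0.004,"ax": 0,"ay": 0,"az": -5.43,"fingers": 0.085}]}}

```text
time: 3.05
tcp_pos: [517.1, -357.2, 198.8]
tcp_rot: [2.633, 1.713, -0.0]
wrist_force: [0.5, -0.4, 0.3]
grip_width: 84.9
grasp_force: 0.0
```

>>> {"fn": "move_arm", "kwargs": {"deltas": [{"tx": 0.041,"ty": 0.0145,"tz": 0.004,"ax": 0,"ay": 0,"az": -5.43,"fingers": 0.085},{"tx": 0.041,"ty": 0.0145,"tz": 0.004,"ax": 0,"ay": 0,"az": -5.43,"fingers": 0.085},{"tx": 0.041,"ty": 0.0145,"tz": 0.004,"ax": 0,"ay": 0,"az": -5.43,"fingers": 0.085},{"tx": 0.041,"ty": 0.0145,"tz": 0.004,"ax": 0,"ay": 0,"az": -5.43,"fingers": 0.085},{"tx": 0.041,"ty": 0.0145,"tz": 0.004,"ax": 0,"ay": 0,"az": -5.43,"fingers": 0.085},{"tx": 0.041,"ty": 0.0145,"tz": 0.004,"ax": 0,"ay": 0,"az": -5.43,"fingers": 0.085},{"tx": 0.041,"ty": 0.0145,"tz": 0.004,"ax": 0,"ay": 0,"az": -5.43,"fingers": 0.085},{"tx": 0.041,"ty": 0.0145,"tz": 0.004,"ax": 0,"ay": 0,"az": -5.43,"fingers": 0.085}]}}

```text
time: 3.85
tcp_pos: [657.4, -47.4, 166.8]
tcp_rot: [1.812, 2.566, 0.0]
wrist_force: [0.8, -0.1, 0.2]
grip_width: 84.9
grasp_force: 0.0
```

>>> {"fn": "move_arm", "kwargs": {"deltas": [{"tx": 0.041,"ty": 0.0145,"tz": 0.004,"ax": 0,"ay": 0,"az": -5.43,"fingers": 0.085},{"tx": 0.041,"ty": 0.0145,"tz": 0.004,"ax": 0,"ay": 0,"az": -5.43,"fingers": 0.085},{"tx": 0.041,"ty": 0.0145,"tz": 0.004,"ax": 0,"ay": 0,"az": -5.43,"fingers": 0.085},{"tx": 0.041,"ty": 0.0145,"tz": 0.004,"ax": 0,"ay": 0,"az": -5.43,"fingers": 0.085},{"tx": 0,"ty": 0,"tz": 0,"ax": 0,"ay": 0,"az": 0,"fingers": 0.085},{"tx": 0,"ty": 0,"tz": 0,"ax": 0,"ay": 0,"az": 0,"fingers": 0.085}]}}

```text
time: 4.45
tcp_pos: [632.4, 123.4, 151.1]
tcp_rot: [-1.299, -2.861, 0.001]
wrist_force: [0.7, -0.9, 0.5]
grip_width: 85.1
grasp_force: 0.0
```

Run:
```python
from h import *
st(); plan(633.5,121.5,68,131)
```

```text
4.45 [632.4 123.4 151.1] [-1.299e+00 -2.861e+00  1.000e-03] [ 0.7 -0.9  0.5] 85.08315004218494 0.0 [ 0.09  0.36  0.3   1.51 -0.    0.94]
N 2 t m [-0.0011 -0.0002  0.0415] a deg [-0.02  0.01  0.08] end j6 1.04 radii [644, 644, 644, 644, 644, 644, 644, 644, 645] z [151, 140, 130, 119, 109, 99, 88, 78, 67]
```

>>> {"fn": "move_arm", "kwargs": {"deltas": [{"tx": -0.001,"ty": 0,"tz": 0.028,"ax": 0,"ay": 0,"az": 0,"fingers": 0.085},{"tx": -0.001,"ty": 0,"tz": 0.028,"ax": 0,"ay": 0,"az": 0,"fingers": 0.085},{"tx": 0,"ty": 0,"tz": 0.018,"ax": 0,"ay": 0,"az": 0,"fingers": 0.085},{"tx": 0,"ty": 0,"tz": 0.009,"ax": 0,"ay": 0,"az": 0,"fingers": 0.06},{"tx": 0,"ty": 0,"tz": 0,"ax": 0,"ay": 0,"az": 0,"fingers": 0.03},{"tx": 0,"ty": 0,"tz": 0,"ax": 0,"ay": 0,"az": 0,"fingers": 0.01},{"tx": 0,"ty": 0,"tz": 0,"ax": 0,"ay": 0,"az": 0,"fingers": 0.005},{"tx": 0,"ty": 0,"tz": 0,"ax": 0,"ay": 0,"az": 0,"fingers": 0.005}]}}

```text
time: 5.25
tcp_pos: [634.8, 119.7, 70.3]
tcp_rot: [1.301, 2.857, -0.002]
wrist_force: [-2.0, 1.3, 10.8]
grip_width: 12.9
grasp_force: 62.4
```

>>> {"fn": "move_arm", "kwargs": {"deltas": [{"tx": 0,"ty": 0,"tz": 0,"ax": 0,"ay": 0,"az": 0,"fingers": 0.005},{"tx": 0,"ty": 0,"tz": 0,"ax": 0,"ay": 0,"az": 0,"fingers": 0.005},{"tx": 0,"ty": 0,"tz": 0,"ax": 0,"ay": 0,"az": 0,"fingers": 0.005}]}}

```text
time: 5.55
tcp_pos: [634.8, 119.8, 70.4]
tcp_rot: [1.301, 2.857, -0.001]
wrist_force: [-2.6, -2.9, 5.9]
grip_width: 13.0
grasp_force: 60.3
```

Run:
```python
from h import *
s=st(); print(s['ft_torque'])
```

```text
5.55 [634.8 119.8  70.4] [ 1.301e+00  2.857e+00 -1.000e-03] [-2.6 -2.9  5.9] 12.991303964849232 60.32706677913666 [ 0.08  0.38  0.17  1.35 -0.    0.94]
[-0.69030977  0.4629879   0.05219385]
```

>>> {"fn": "move_arm", "kwargs": {"deltas": [{"tx": 0.002,"ty": 0,"tz": -0.002,"ax": 0,"ay": 0,"az": -4,"fingers": 0.005},{"tx": 0,"ty": 0,"tz": 0,"ax": 0,"ay": 0,"az": -8,"fingers": 0.005},{"tx": 0,"ty": 0,"tz": 0,"ax": 0,"ay": 0,"az": -8,"fingers": 0.005},{"tx": 0,"ty": 0,"tz": 0,"ax": 0,"ay": 0,"az": -8,"fingers": 0.005},{"tx": 0,"ty": 0,"tz": 0,"ax": 0,"ay": 0,"az": -8,"fingers": 0.005},{"tx": 0,"ty": 0,"tz": 0,"ax": 0,"ay": 0,"az": -8,"fingers": 0.005},{"tx": 0,"ty": 0,"tz": 0,"ax": 0,"ay": 0,"az": -8,"fingers": 0.005},{"tx": 0,"ty": 0,"tz": 0,"ax": 0,"ay": 0,"az": -8,"fingers": 0.005}]}}

```text
time: 6.35
tcp_pos: [635.4, 122.0, 70.5]
tcp_rot: [-0.31, 3.121, -0.0]
wrist_force: [5.5, -0.7, -3.4]
grip_width: 12.8
grasp_force: 59.5
```

Run:
```python
from h import *
s=st(); print(s['ft_torque'])
```

```text
6.35 [635.4 122.   70.5] [-0.31   3.121 -0.   ] [ 5.5 -0.7 -3.4] 12.82141184495403 59.46416795253754 [ 0.09  0.38  0.17  1.35 -0.   -0.11]
[-0.06755456 -0.92512587 -0.03706626]
```

>>> {"fn": "move_arm", "kwargs": {"deltas": [{"tx": 0,"ty": 0,"tz": 0,"ax": 0,"ay": 0,"az": -8,"fingers": 0.005},{"tx": 0,"ty": 0,"tz": 0,"ax": 0,"ay": 0,"az": -8,"fingers": 0.005},{"tx": 0,"ty": 0,"tz": 0,"ax": 0,"ay": 0,"az": -8,"fingers": 0.005},{"tx": 0,"ty": 0,"tz": 0,"ax": 0,"ay": 0,"az": -8,"fingers": 0.005},{"tx": 0,"ty": 0,"tz": 0,"ax": 0,"ay": 0,"az": -8,"fingers": 0.005},{"tx": 0,"ty": 0,"tz": 0,"ax": 0,"ay": 0,"az": -8,"fingers": 0.005},{"tx": 0,"ty": 0,"tz": 0,"ax": 0,"ay": 0,"az": -8,"fingers": 0.005},{"tx": 0,"ty": 0,"tz": 0,"ax": 0,"ay": 0,"az": -8,"fingers": 0.005}]}}

```text
time: 7.15
tcp_pos: [633.8, 123.7, 70.5]
tcp_rot: [-1.919, 2.483, 0.002]
wrist_force: [1.2, 2.3, -0.7]
grip_width: 12.7
grasp_force: 62.4
```

>>> {"fn": "move_arm", "kwargs": {"deltas": [{"tx": 0,"ty": 0,"tz": 0,"ax": 0,"ay": 0,"az": -5,"fingers": 0.005},{"tx": 0,"ty": 0,"tz": 0,"ax": 0,"ay": 0,"az": -4,"fingers": 0.005},{"tx": 0,"ty": 0,"tz": 0,"ax": 0,"ay": 0,"az": -1.5,"fingers": 0.005},{"tx": 0,"ty": 0,"tz": 0,"ax": 0,"ay": 0,"az": 0,"fingers": 0.005}]}}

```text
time: 7.55
tcp_pos: [633.3, 123.8, 70.5]
tcp_rot: [-2.132, 2.304, 0.002]
wrist_force: [1.2, 4.0, -1.0]
grip_width: 12.9
grasp_force: 62.3
```

Run:
```python
from h import *
s=st(); print(s['ft_torque']); r=s['tcp_rot']; print(np.degrees(2*np.arctan2(r[1],r[0])))
```

```text
7.55 [633.3 123.8  70.5] [-2.132e+00  2.304e+00  2.000e-03] [ 1.2  4.  -1. ] 12.916109833793499 62.3493218421936 [ 0.09  0.38  0.17  1.35  0.   -1.41]
[ 0.88050831 -0.26123496  0.05426705]
265.56550524417287
```

>>> {"fn": "move_arm", "kwargs": {"deltas": [{"tx": 0,"ty": 0,"tz": 0,"ax": 0,"ay": 0,"az": 0,"fingers": 0.04},{"tx": 0,"ty": 0,"tz": 0,"ax": 0,"ay": 0,"az": 0,"fingers": 0.04},{"tx": 0,"ty": 0,"tz": -0.01,"ax": 0,"ay": 0,"az": 0,"fingers": 0.04},{"tx": 0,"ty": 0,"tz": -0.03,"ax": 0,"ay": 0,"az": 0,"fingers": 0.02},{"tx": 0,"ty": 0,"tz": -0.045,"ax": 0,"ay": 0,"az": 0,"fingers": 0},{"tx": 0,"ty": 0,"tz": -0.045,"ax": 0,"ay": 0,"az": 0,"fingers": 0},{"tx": 0.045,"ty": 0,"tz": 0,"ax": 0,"ay": 0,"az": 0,"fingers": 0},{"tx": 0.045,"ty": 0,"tz": 0,"ax": 0,"ay": 0,"az": 0,"fingers": 0}]}}

```text
time: 8.35
tcp_pos: [627.6, 32.2, 204.9]
tcp_rot: [-2.133, 2.3, -0.01]
wrist_force: [0.3, 0.4, -0.5]
grip_width: 0.3
grasp_force: 0.0
```

Run:
```python
from h import *
st(); plan(610,-182,170,265)
save('side','s3.png',(230,140,340,260),5)
i=bot.get_image('top')[130:195,265:400]
cv2.imwrite('pics/t3.png',cv2.resize(i[:,:,::-1],None,fx=5.8,fy=5.8,interpolation=cv2.INTER_CUBIC))
for c in('top','side'):
  print(c,[(np.round(d['xyz'],1).tolist(),d['score']) for q in('nozzle_top','cone_tip','dial_axis') for d in bot.pinpoint(q,c)[:1]])
```

```text
8.35 [627.6  32.2 204.9] [-2.133  2.3   -0.01 ] [ 0.3  0.4 -0.5] 0.3287239846214655 0.0 [-0.06  0.31  0.35  1.6  -0.   -1.55]
N 5 t m [0.043  0.0001 0.007 ] a deg [-0.09 -0.01  0.14] end j6 -1.77 radii [628, 625, 623, 623, 623, 625, 627, 631, 636] z [204, 200, 196, 191, 187, 183, 178, 174, 170]
top [([606.2, -181.7, 131.8], 0.64), ([618.6, -49.2, 85.4], 0.6), ([632.4, 124.1, 56.0], 0.95)]
side [([612.5, -177.1, 134.6], 0.53), ([620.7, -48.1, 85.1], 0.88), ([635.5, 122.5, 55.9], 0.78)]
```

View pics/s3.png

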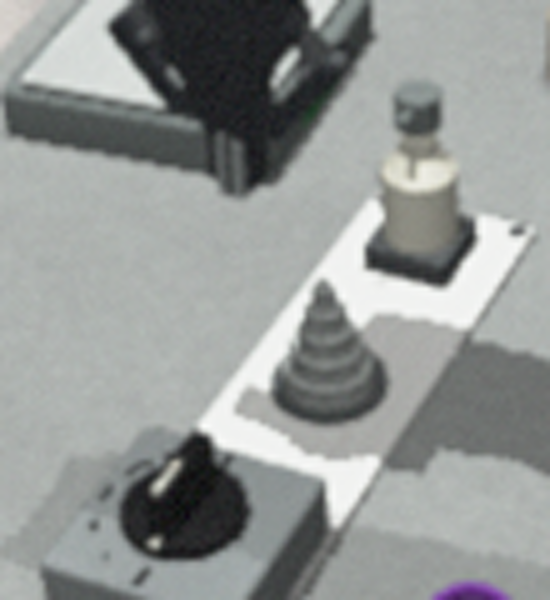

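The pointer is at the OFF bar, crop (150,550), so the dial is done. Next is the cap, which only the grey disc on the white bottle could be, crop (418,105).

>>> {"fn": "move_arm", "kwargs": {"deltas": [{"tx": 0.043,"ty": 0,"tz": 0.003,"ax": 0,"ay": 0,"az": 0,"fingers": 0},{"tx": 0.043,"ty": 0,"tz": 0.012,"ax": 0,"ay": 0,"az": 0,"fingers": 0},{"tx": 0.043,"ty": 0,"tz": 0.012,"ax": 0,"ay": 0,"az": 0,"fingers": 0},{"tx": 0.043,"ty": 0,"tz": 0.012,"ax": 0,"ay": 0,"az": 0,"fingers": 0},{"tx": 0.042,"ty": 0,"tz": 0.012,"ax": 0,"ay": 0,"az": 0,"fingers": 0},{"tx": 0,"ty": 0,"tz": 0,"ax": 0,"ay": 0,"az": 0,"fingers": 0}]}}

```text
time: 9.35
tcp_pos: [607.5, -184.7, 146.2]
tcp_rot: [2.125, -2.308, -0.004]
wrist_force: [0.2, 0.1, -0.7]
grip_width: 0.0
grasp_force: 0.0
```

Run:
```python
from h import *
st(); plan(610,-181,137,265)
```

```text
9.35 [ 607.5 -184.7  146.2] [ 2.125 -2.308 -0.004] [ 0.2  0.1 -0.7] 0.04559683755355637 0.0 [-0.4   0.34  0.26  1.5  -0.   -1.89]
N 1 t m [-0.0039 -0.0022  0.0092] a deg [ 0.25 -0.06  0.27] end j6 -1.77 radii [634, 635, 635, 635, 635, 635, 635, 636, 636] z [146, 145, 143, 142, 141, 140, 139, 138, 137]
```

>>> {"fn": "move_arm", "kwargs": {"deltas": [{"tx": -0.004,"ty": -0.002,"tz": 0.008,"ax": 0,"ay": 0,"az": 0,"fingers": 0},{"tx": 0,"ty": 0,"tz": 0.004,"ax": 0,"ay": 0,"az": 0,"fingers": 0},{"tx": 0,"ty": 0,"tz": 0.003,"ax": 0,"ay": 0,"az": 0,"fingers": 0},{"tx": 0,"ty": 0,"tz": 0.003,"ax": 0,"ay": 0,"az": 0,"fingers": 0},{"tx": 0,"ty": 0,"tz": 0,"ax": 0,"ay": 0,"az": 0,"fingers": 0}]}}

```text
time: 9.85
tcp_pos: [611.9, -175.5, 131.5]
tcp_rot: [-2.135, 2.303, 0.0]
wrist_force: [0.6, 1.0, 1.4]
grip_width: 0.1
grasp_force: 0.8
```

>>> {"fn": "move_arm", "kwargs": {"deltas": [{"tx": 0,"ty": 0,"tz": 0.003,"ax": 0,"ay": 0,"az": 0,"fingers": 0},{"tx": 0,"ty": 0,"tz": 0,"ax": 0,"ay": 0,"az": 0,"fingers": 0}]}}

```text
time: 10.05
tcp_pos: [612.1, -176.3, 129.0]
tcp_rot: [-2.133, 2.304, -0.001]
wrist_force: [1.2, 1.8, 3.4]
grip_width: -0.3
grasp_force: 1.7
```

>>> {"fn": "move_arm", "kwargs": {"deltas": [{"tx": 0,"ty": 0,"tz": 0.003,"ax": 0,"ay": 0,"az": 0,"fingers": 0},{"tx": 0,"ty": 0,"tz": 0.003,"ax": 0,"ay": 0,"az": 0,"fingers": 0},{"tx": 0,"ty": 0,"tz": 0,"ax": 0,"ay": 0,"az": 0,"fingers": 0}]}}

```text
time: 10.35
tcp_pos: [612.3, -176.6, 125.0]
tcp_rot: [-2.132, 2.304, -0.003]
wrist_force: [-0.8, 4.0, 10.1]
grip_width: 0.1
grasp_force: 5.1
```

>>> {"fn": "move_arm", "kwargs": {"deltas": [{"tx": 0,"ty": 0,"tz": 0.002,"ax": 0,"ay": 0,"az": 0,"fingers": 0},{"tx": 0,"ty": 0,"tz": 0,"ax": 0,"ay": 0,"az": 0,"fingers": 0}]}}

```text
time: 10.55
tcp_pos: [612.4, -176.6, 124.9]
tcp_rot: [-2.132, 2.303, -0.005]
wrist_force: [-4.0, 4.8, 14.8]
grip_width: 0.4
grasp_force: 7.8
```

The cap bottomed at z = 124.9 under 14.8 N. I'll lift off, then feel for the cone's exact axis by gripping its top step.

>>> {"fn": "move_arm", "kwargs": {"deltas": [{"tx": 0,"ty": 0,"tz": -0.01,"ax": 0,"ay": 0,"az": 0,"fingers": 0},{"tx": 0,"ty": 0,"tz": -0.025,"ax": 0,"ay": 0,"az": 0,"fingers": 0.03},{"tx": -0.043,"ty": 0,"tz": 0,"ax": 0,"ay": 0,"az": 0,"fingers": 0.04},{"tx": -0.043,"ty": 0,"tz": 0,"ax": 0,"ay": 0,"az": 0,"fingers": 0.04},{"tx": -0.043,"ty": 0,"tz": 0,"ax": 0,"ay": 0,"az": 0,"fingers": 0.04},{"tx": 0,"ty": 0,"tz": 0,"ax": 0,"ay": 0,"az": 0,"fingers": 0.04},{"tx": 0,"ty": 0,"tz": 0,"ax": 0,"ay": 0,"az": 0,"fingers": 0.04}]}}

```text
time: 11.25
tcp_pos: [621.2, -48.2, 154.4]
tcp_rot: [2.134, -2.303, 0.0]
wrist_force: [-0.5, -0.5, -0.7]
grip_width: 39.9
grasp_force: 0.0
```

Run:
```python
from h import *
st(); plan(620,-48,72,265.6)
bot.get_image('top');bot.get_image('side')
for c in('top','side'): print([(np.round(d['xyz'],1).tolist(),d['score']) for d in bot.pinpoint('nozzle_top',c)[:1]])
```

```text
11.25 [621.2 -48.2 154.4] [ 2.134 -2.303  0.   ] [-0.5 -0.5 -0.7] 39.91846700659865 0.0 [-0.18  0.3   0.24  1.5  -0.   -1.68]
N 2 t m [-0.0001  0.0006  0.0412] a deg [ 0.04 -0.05  0.02] end j6 -1.57 radii [623, 622, 622, 622, 622, 622, 622, 622, 621] z [154, 144, 133, 123, 113, 102, 92, 82, 72]
[([608.2, -180.2, 132.3], 0.48)]
[([612.0, -179.1, 135.9], 0.54)]
```

>>> {"fn": "move_arm", "kwargs": {"deltas": [{"tx": 0,"ty": 0.0005,"tz": 0.03,"ax": 0,"ay": 0,"az": 0,"fingers": 0.04},{"tx": 0,"ty": 0.0005,"tz": 0.03,"ax": 0,"ay": 0,"az": 0,"fingers": 0.04},{"tx": 0,"ty": 0,"tz": 0.02,"ax": 0,"ay": 0,"az": 0,"fingers": 0.03},{"tx": 0,"ty": 0,"tz": 0,"ax": 0,"ay": 0,"az": 0,"fingers": 0.02},{"tx": 0,"ty": 0,"tz": 0,"ax": 0,"ay": 0,"az": 0,"fingers": 0.011},{"tx": 0,"ty": 0,"tz": 0,"ax": 0,"ay": 0,"az": 0,"fingers": 0.011},{"tx": 0,"ty": 0,"tz": 0,"ax": 0,"ay": 0,"az": 0,"fingers": 0.011},{"tx": 0,"ty": 0,"tz": 0,"ax": 0,"ay": 0,"az": 0,"fingers": 0.011}]}}

```text
time: 12.25
tcp_pos: [619.5, -49.3, 73.7]
tcp_rot: [2.13, -2.304, -0.001]
wrist_force: [0.6, -3.7, -14.8]
grip_width: 11.7
grasp_force: 28.6
```

>>> {"fn": "move_arm", "kwargs": {"deltas": [{"tx": 0,"ty": 0,"tz": 0,"ax": 0,"ay": 0,"az": 0,"fingers": 0.04},{"tx": 0,"ty": 0,"tz": -0.035,"ax": 0,"ay": 0,"az": 0,"fingers": 0.04},{"tx": 0,"ty": 0,"tz": 0,"ax": 0,"ay": 0,"az": -8.5,"fingers": 0.04},{"tx": 0,"ty": 0,"tz": 0,"ax": 0,"ay": 0,"az": -8.5,"fingers": 0.04},{"tx": 0,"ty": 0,"tz": 0,"ax": 0,"ay": 0,"az": -8.5,"fingers": 0.04},{"tx": 0,"ty": 0,"tz": 0,"ax": 0,"ay": 0,"az": -8.5,"fingers": 0.04},{"tx": 0,"ty": 0,"tz": 0,"ax": 0,"ay": 0,"az": -8.5,"fingers": 0.04},{"tx": 0,"ty": 0,"tz": 0,"ax": 0,"ay": 0,"az": -8.5,"fingers": 0.04}]}}

```text
time: 13.05
tcp_pos: [623.4, -47.8, 115.6]
tcp_rot: [-2.919, 1.151, -0.013]
wrist_force: [-0.7, -0.5, -0.2]
grip_width: 40.2
grasp_force: 0.0
```

>>> {"fn": "move_arm", "kwargs": {"deltas": [{"tx": 0,"ty": 0,"tz": 0,"ax": 0,"ay": 0,"az": -8.5,"fingers": 0.04},{"tx": 0,"ty": 0,"tz": 0,"ax": 0,"ay": 0,"az": -8.5,"fingers": 0.04},{"tx": 0,"ty": 0,"tz": 0,"ax": 0,"ay": 0,"az": -8.5,"fingers": 0.04},{"tx": 0,"ty": 0,"tz": 0,"ax": 0,"ay": 0,"az": -8.5,"fingers": 0.04},{"tx": 0,"ty": 0,"tz": 0,"ax": 0,"ay": 0,"az": -5,"fingers": 0.04},{"tx": 0,"ty": 0,"tz": 0,"ax": 0,"ay": 0,"az": 0,"fingers": 0.04}]}}

```text
time: 13.65
tcp_pos: [627.3, -16.7, 115.4]
tcp_rot: [3.114, -0.193, 0.01]
wrist_force: [-0.4, 1.0, 0.2]
grip_width: 39.9
grasp_force: 0.0
```

Run:
```python
from h import *
st(); plan(620,-48,72,355.6)
```

```text
13.65 [627.3 -16.7 115.4] [ 3.114 -0.193  0.01 ] [-0.4  1.   0.2] 39.93569889362065 0.0 [-0.12  0.31  0.17  1.42 -0.02 -3.14]
N 2 t m [-0.002   0.0156  0.0219] a deg [ 0.6  -0.2  -1.35] end j6 3.14 radii [627, 626, 625, 625, 624, 623, 623, 622, 621] z [115, 109, 104, 99, 93, 88, 82, 77, 72]
```

I ran joint 6 to its limit, so I'll turn back the other way, which gives an equivalent grasp.

>>> {"fn": "move_arm", "kwargs": {"deltas": [{"tx": 0,"ty": 0,"tz": 0,"ax": 0,"ay": 0,"az": 8.5,"fingers": 0.04},{"tx": 0,"ty": 0,"tz": 0,"ax": 0,"ay": 0,"az": 8.5,"fingers": 0.04},{"tx": 0,"ty": 0,"tz": 0,"ax": 0,"ay": 0,"az": 8.5,"fingers": 0.04},{"tx": 0,"ty": 0,"tz": 0,"ax": 0,"ay": 0,"az": 8.5,"fingers": 0.04},{"tx": 0,"ty": 0,"tz": 0,"ax": 0,"ay": 0,"az": 8.5,"fingers": 0.04},{"tx": 0,"ty": 0,"tz": 0,"ax": 0,"ay": 0,"az": 8.5,"fingers": 0.04},{"tx": 0,"ty": 0,"tz": 0,"ax": 0,"ay": 0,"az": 8.5,"fingers": 0.04},{"tx": 0,"ty": 0,"tz": 0,"ax": 0,"ay": 0,"az": 8.5,"fingers": 0.04}]}}

```text
time: 14.45
tcp_pos: [626.6, -19.8, 114.4]
tcp_rot: [2.468, -1.917, 0.026]
wrist_force: [0.3, 0.4, -0.5]
grip_width: 40.3
grasp_force: 0.0
```

>>> {"fn": "move_arm", "kwargs": {"deltas": [{"tx": 0,"ty": 0,"tz": 0,"ax": 0,"ay": 0,"az": 8.5,"fingers": 0.04},{"tx": 0,"ty": 0,"tz": 0,"ax": 0,"ay": 0,"az": 8.5,"fingers": 0.04},{"tx": 0,"ty": 0,"tz": 0,"ax": 0,"ay": 0,"az": 8.5,"fingers": 0.04},{"tx": 0,"ty": 0,"tz": 0,"ax": 0,"ay": 0,"az": 8.5,"fingers": 0.04},{"tx": 0,"ty": 0,"tz": 0,"ax": 0,"ay": 0,"az": 8.5,"fingers": 0.04},{"tx": 0,"ty": 0,"tz": 0,"ax": 0,"ay": 0,"az": 8.5,"fingers": 0.04},{"tx": 0,"ty": 0,"tz": 0,"ax": 0,"ay": 0,"az": 8.5,"fingers": 0.04},{"tx": 0,"ty": 0,"tz": 0,"ax": 0,"ay": 0,"az": 8.5,"fingers": 0.04}]}}

```text
time: 15.25
tcp_pos: [626.6, -19.8, 114.4]
tcp_rot: [0.978, -2.981, 0.036]
wrist_force: [0.1, -0.6, -0.4]
grip_width: 39.9
grasp_force: 0.0
```

>>> {"fn": "move_arm", "kwargs": {"deltas": [{"tx": 0,"ty": 0,"tz": 0,"ax": 0,"ay": 0,"az": 8.5,"fingers": 0.04},{"tx": 0,"ty": 0,"tz": 0,"ax": 0,"ay": 0,"az": 8.5,"fingers": 0.04},{"tx": 0,"ty": 0,"tz": 0,"ax": 0,"ay": 0,"az": 8.5,"fingers": 0.04},{"tx": 0,"ty": 0,"tz": 0,"ax": 0,"ay": 0,"az": 8.5,"fingers": 0.04},{"tx": 0,"ty": 0,"tz": 0,"ax": 0,"ay": 0,"az": 8.5,"fingers": 0.04},{"tx": 0,"ty": 0,"tz": 0,"ax": 0,"ay": 0,"az": 0,"fingers": 0.04},{"tx": 0,"ty": 0,"tz": 0,"ax": 0,"ay": 0,"az": 0,"fingers": 0.04}]}}

```text
time: 15.95
tcp_pos: [625.8, -19.9, 112.9]
tcp_rot: [0.155, 3.136, -0.037]
wrist_force: [-0.3, -0.6, -0.5]
grip_width: 40.2
grasp_force: 0.0
```

Run:
```python
from h import *
st(); plan(620,-48,72,175.6)
```

```text
15.95 [625.8 -19.9 112.9] [ 0.155  3.136 -0.037] [-0.3 -0.6 -0.5] 40.21706877363438 0.0 [-0.13  0.31  0.17  1.42 -0.02 -0.03]
N 2 t m [ 0.0016 -0.0139  0.0207] a deg [-0.67  0.08 -0.63] end j6 -0.0 radii [626, 625, 624, 624, 623, 623, 622, 622, 621] z [112, 107, 102, 97, 92, 87, 82, 77, 71]
```

>>> {"fn": "move_arm", "kwargs": {"deltas": [{"tx": 0.002,"ty": -0.014,"tz": 0,"ax": -0.7,"ay": 0.1,"az": -0.6,"fingers": 0.04},{"tx": 0.003,"ty": -0.014,"tz": 0,"ax": -0.7,"ay": 0.1,"az": -0.6,"fingers": 0.04},{"tx": 0,"ty": 0,"tz": 0.02,"ax": 0,"ay": 0,"az": 0,"fingers": 0.04},{"tx": 0,"ty": 0,"tz": 0.02,"ax": 0,"ay": 0,"az": 0,"fingers": 0.04},{"tx": 0,"ty": 0,"tz": 0,"ax": 0,"ay": 0,"az": 0,"fingers": 0.04}]}}

```text
time: 16.45
tcp_pos: [614.5, -47.0, 68.3]
tcp_rot: [-0.124, -3.129, -0.003]
wrist_force: [-0.3, 0.4, -1.3]
grip_width: 39.9
grasp_force: 0.0
```

>>> {"fn": "move_arm", "kwargs": {"deltas": [{"tx": 0,"ty": 0,"tz": 0,"ax": 0,"ay": 0,"az": 0,"fingers": 0.03},{"tx": 0,"ty": 0,"tz": 0,"ax": 0,"ay": 0,"az": 0,"fingers": 0.02},{"tx": 0,"ty": 0,"tz": 0,"ax": 0,"ay": 0,"az": 0,"fingers": 0.011},{"tx": 0,"ty": 0,"tz": 0,"ax": 0,"ay": 0,"az": 0,"fingers": 0.011},{"tx": 0,"ty": 0,"tz": 0,"ax": 0,"ay": 0,"az": 0,"fingers": 0.011},{"tx": 0,"ty": 0,"tz": 0,"ax": 0,"ay": 0,"az": 0,"fingers": 0.011}]}}

```text
time: 17.05
tcp_pos: [617.7, -47.8, 72.8]
tcp_rot: [-0.127, -3.137, 0.001]
wrist_force: [-0.8, -0.3, 6.1]
grip_width: 12.0
grasp_force: 31.6
```

Cone axis is about (619.7, −47.8), which agrees with vision. Now for collar 2, the silver ring at top pixel (236,214). The yellow ring at (266,210) is the look-alike.

Run:
```python
from h import *
s=bot.sense(); A=np.eye(4);A[:3,:3]=R.from_rotvec(s['tcp_rot']).as_matrix();A[:3,3]=s['tcp_pos'];A[2,3]+=60
plan(442,281,60,175.6,T0=A)
```

```text
N 9 t m [0.0223 0.0349 0.0081] a deg [-0.   -0.01 -0.03] end j6 0.64 radii [619, 595, 574, 557, 542, 531, 525, 522, 523] z [132, 123, 114, 105, 96, 87, 78, 69, 60]
```

>>> {"fn": "move_arm", "kwargs": {"deltas": [{"tx": 0,"ty": 0,"tz": 0,"ax": 0,"ay": 0,"az": 0,"fingers": 0.04},{"tx": 0,"ty": 0,"tz": -0.04,"ax": 0,"ay": 0,"az": 0,"fingers": 0.05},{"tx": 0,"ty": 0,"tz": -0.02,"ax": 0,"ay": 0,"az": 0,"fingers": 0.07},{"tx": 0.0223,"ty": 0.0349,"tz": 0,"ax": 0,"ay": 0,"az": 0,"fingers": 0.07},{"tx": 0.0223,"ty": 0.0349,"tz": 0,"ax": 0,"ay": 0,"az": 0,"fingers": 0.07},{"tx": 0.0223,"ty": 0.0349,"tz": 0,"ax": 0,"ay": 0,"az": 0,"fingers": 0.07},{"tx": 0.0223,"ty": 0.0349,"tz": 0,"ax": 0,"ay": 0,"az": 0,"fingers": 0.07},{"tx": 0.0223,"ty": 0.0349,"tz": 0,"ax": 0,"ay": 0,"az": 0,"fingers": 0.07}]}}

```text
time: 17.85
tcp_pos: [518.4, 137.2, 130.8]
tcp_rot: [-0.127, -3.133, -0.002]
wrist_force: [-0.5, 0.4, -0.3]
grip_width: 69.9
grasp_force: 0.0
```

>>> {"fn": "move_arm", "kwargs": {"deltas": [{"tx": 0.0223,"ty": 0.0349,"tz": 0.012,"ax": 0,"ay": 0,"az": 0,"fingers": 0.07},{"tx": 0.0223,"ty": 0.0349,"tz": 0.02,"ax": 0,"ay": 0,"az": 0,"fingers": 0.07},{"tx": 0.0223,"ty": 0.0349,"tz": 0.02,"ax": 0,"ay": 0,"az": 0,"fingers": 0.07},{"tx": 0.0223,"ty": 0.0349,"tz": 0.02,"ax": 0,"ay": 0,"az": 0,"fingers": 0.07},{"tx": 0,"ty": 0,"tz": 0,"ax": 0,"ay": 0,"az": 0,"fingers": 0.07},{"tx": 0,"ty": 0,"tz": 0,"ax": 0,"ay": 0,"az": 0,"fingers": 0.07}]}}

```text
time: 18.45
tcp_pos: [440.1, 282.4, 58.6]
tcp_rot: [-0.123, -3.131, 0.001]
wrist_force: [-0.3, -0.6, 1.3]
grip_width: 70.1
grasp_force: 0.0
```

Run:
```python
from h import *
st(); plan(442,281,15,175.6)
save('side','s4.png',(240,220,400,370),4)
for q in('collar_2_mid',):
  print([(np.round(d['xyz'],1).tolist(),d['score']) for d in bot.pinpoint(q,'side')])
bot.get_image('top')
print([(np.round(d['xyz'],1).tolist(),d['score']) for d in bot.pinpoint(q,'top')])
```

```text
18.45 [440.1 282.4  58.6] [-1.230e-01 -3.131e+00  1.000e-03] [-0.3 -0.6  1.3] 70.10113070333509 0.0 [ 0.44  0.08 -0.21  1.29  0.    0.52]
N 1 t m [-0.0023 -0.0013  0.0436] a deg [-0.05 -0.44 -0.08] end j6 0.64 radii [522, 523, 523, 523, 523, 523, 523, 523, 523] z [58, 53, 47, 42, 36, 31, 25, 20, 15]
[([445.3, 282.7, 7.7], 0.63), ([458.7, 188.8, 6.4], 0.43)]
[([447.1, 282.6, 6.5], 0.41)]
```

View pics/s4.png

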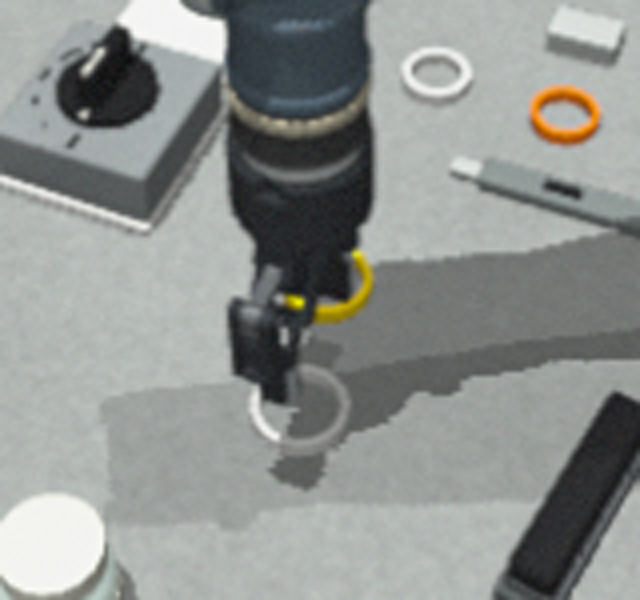

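The gripper is above the silver ring, crop (300,405), and the dial is clearly at OFF. Descending.

>>> {"fn": "move_arm", "kwargs": {"deltas": [{"tx": -0.004,"ty": -0.001,"tz": 0.02,"ax": 0,"ay": 0,"az": 0,"fingers": 0.07},{"tx": 0,"ty": 0,"tz": 0.02,"ax": 0,"ay": 0,"az": 0,"fingers": 0.07},{"tx": 0,"ty": 0,"tz": 0.01,"ax": 0,"ay": 0,"az": 0,"fingers": 0.07},{"tx": 0,"ty": 0,"tz": 0.004,"ax": 0,"ay": 0,"az": 0,"fingers": 0.07},{"tx": 0,"ty": 0,"tz": 0,"ax": 0,"ay": 0,"az": 0,"fingers": 0.07}]}}

```text
time: 19.15
tcp_pos: [445.6, 280.2, 5.9]
tcp_rot: [-0.128, -3.133, -0.001]
wrist_force: [0.5, -0.2, -0.1]
grip_width: 70.3
grasp_force: 0.0
```

>>> {"fn": "move_arm", "kwargs": {"deltas": [{"tx": 0,"ty": 0,"tz": 0.003,"ax": 0,"ay": 0,"az": 0,"fingers": 0.07},{"tx": 0,"ty": 0,"tz": 0,"ax": 0,"ay": 0,"az": 0,"fingers": 0.07}]}}

```text
time: 19.35
tcp_pos: [446.0, 281.0, 3.7]
tcp_rot: [-0.127, -3.135, -0.002]
wrist_force: [0.6, -0.8, 0.4]
grip_width: 70.1
grasp_force: 0.0
```

>>> {"fn": "move_arm", "kwargs": {"deltas": [{"tx": 0,"ty": 0,"tz": 0.003,"ax": 0,"ay": 0,"az": 0,"fingers": 0.07},{"tx": 0,"ty": 0,"tz": 0,"ax": 0,"ay": 0,"az": 0,"fingers": 0.07}]}}

```text
time: 19.55
tcp_pos: [445.4, 280.8, 0.0]
tcp_rot: [-0.127, -3.134, -0.001]
wrist_force: [0.1, -0.1, 0.8]
grip_width: 70.4
grasp_force: 0.0
```

>>> {"fn": "move_arm", "kwargs": {"deltas": [{"tx": 0,"ty": 0,"tz": 0,"ax": 0,"ay": 0,"az": 0,"fingers": 0.06},{"tx": 0,"ty": 0,"tz": 0,"ax": 0,"ay": 0,"az": 0,"fingers": 0.055},{"tx": 0,"ty": 0,"tz": 0,"ax": 0,"ay": 0,"az": 0,"fingers": 0.05},{"tx": 0,"ty": 0,"tz": 0,"ax": 0,"ay": 0,"az": 0,"fingers": 0.05}]}}

```text
time: 19.95
tcp_pos: [446.0, 281.0, 0.7]
tcp_rot: [-0.127, -3.135, -0.002]
wrist_force: [-0.0, 0.4, 3.5]
grip_width: 54.5
grasp_force: 63.4
```

>>> {"fn": "move_arm", "kwargs": {"deltas": [{"tx": 0,"ty": 0,"tz": 0,"ax": 0,"ay": 0,"az": 0,"fingers": 0.07},{"tx": 0,"ty": 0,"tz": 0,"ax": 0,"ay": 0,"az": 0,"fingers": 0.07},{"tx": 0,"ty": 0,"tz": -0.025,"ax": 0,"ay": 0,"az": 0,"fingers": 0.07},{"tx": 0,"ty": 0,"tz": 0,"ax": 0,"ay": 0,"az": -8.5,"fingers": 0.07},{"tx": 0,"ty": 0,"tz": 0,"ax": 0,"ay": 0,"az": -8.5,"fingers": 0.07},{"tx": 0,"ty": 0,"tz": 0,"ax": 0,"ay": 0,"az": -8.5,"fingers": 0.07},{"tx": 0,"ty": 0,"tz": 0,"ax": 0,"ay": 0,"az": -8.5,"fingers": 0.07},{"tx": 0,"ty": 0,"tz": 0,"ax": 0,"ay": 0,"az": -8.5,"fingers": 0.07}]}}

```text
time: 20.75
tcp_pos: [445.2, 280.5, 24.5]
tcp_rot: [1.026, -2.963, -0.004]
wrist_force: [0.7, -0.2, -0.0]
grip_width: 69.9
grasp_force: 0.0
```

>>> {"fn": "move_arm", "kwargs": {"deltas": [{"tx": 0,"ty": 0,"tz": 0,"ax": 0,"ay": 0,"az": -8.5,"fingers": 0.07},{"tx": 0,"ty": 0,"tz": 0,"ax": 0,"ay": 0,"az": -8.5,"fingers": 0.07},{"tx": 0,"ty": 0,"tz": 0,"ax": 0,"ay": 0,"az": -8.5,"fingers": 0.07},{"tx": 0,"ty": 0,"tz": 0,"ax": 0,"ay": 0,"az": -8.5,"fingers": 0.07},{"tx": 0,"ty": 0,"tz": 0,"ax": 0,"ay": 0,"az": -8.5,"fingers": 0.07},{"tx": 0,"ty": 0,"tz": 0,"ax": 0,"ay": 0,"az": -5,"fingers": 0.07},{"tx": 0,"ty": 0,"tz": 0,"ax": 0,"ay": 0,"az": 0,"fingers": 0.07}]}}

```text
time: 21.45
tcp_pos: [445.2, 280.5, 24.5]
tcp_rot: [2.127, -2.307, -0.007]
wrist_force: [-0.6, 0.1, 0.4]
grip_width: 70.2
grasp_force: 0.0
```

Run:
```python
from h import *
st()
```

```text
21.45 [445.2 280.5  24.5] [ 2.127 -2.307 -0.007] [-0.6  0.1  0.4] 70.17306139276086 0.0 [ 0.43  0.11 -0.25  1.22  0.   -1.06]
```

>>> {"fn": "move_arm", "kwargs": {"deltas": [{"tx": 0,"ty": 0,"tz": 0.015,"ax": 0,"ay": 0,"az": 0,"fingers": 0.07},{"tx": 0,"ty": 0,"tz": 0.0095,"ax": 0,"ay": 0,"az": 0,"fingers": 0.07},{"tx": 0,"ty": 0,"tz": 0,"ax": 0,"ay": 0,"az": 0,"fingers": 0.06},{"tx": 0,"ty": 0,"tz": 0,"ax": 0,"ay": 0,"az": 0,"fingers": 0.05},{"tx": 0,"ty": 0,"tz": 0,"ax": 0,"ay": 0,"az": 0,"fingers": 0.045},{"tx": 0,"ty": 0,"tz": 0,"ax": 0,"ay": 0,"az": 0,"fingers": 0.045}]}}

```text
time: 22.05
tcp_pos: [445.9, 281.0, 1.0]
tcp_rot: [2.128, -2.308, -0.006]
wrist_force: [0.5, -0.2, 0.3]
grip_width: 55.3
grasp_force: 63.2
```

>>> {"fn": "move_arm", "kwargs": {"deltas": [{"tx": 0,"ty": 0,"tz": -0.02,"ax": 0,"ay": 0,"az": 0,"fingers": 0.045},{"tx": 0,"ty": 0,"tz": -0.045,"ax": 0,"ay": 0,"az": 0,"fingers": 0.045},{"tx": 0,"ty": 0,"tz": -0.045,"ax": 0,"ay": 0,"az": 0,"fingers": 0.045},{"tx": 0,"ty": 0,"tz": 0,"ax": 0,"ay": 0,"az": 0,"fingers": 0.045}]}}

```text
time: 22.45
tcp_pos: [451.1, 283.0, 119.0]
tcp_rot: [-2.122, 2.301, -0.001]
wrist_force: [0.3, 0.5, -0.0]
grip_width: 55.1
grasp_force: 63.5
```

Run:
```python
from h import *
st(); plan(619.7,-47.8,120,265.6)
```

```text
22.45 [451.1 283.  119. ] [-2.122e+00  2.301e+00 -1.000e-03] [ 0.3  0.5 -0. ] 55.0892099956738 63.45114290714264 [ 0.43  0.06 -0.11  1.39  0.   -1.06]
N 9 t m [ 0.0352 -0.0216 -0.0002] a deg [-0.05  0.05 -0.03] end j6 -1.57 radii [532, 530, 532, 538, 547, 561, 578, 598, 621] z [119, 119, 119, 119, 119, 119, 119, 119, 120]
```

>>> {"fn": "move_arm", "kwargs": {"deltas": [{"tx": 0.0352,"ty": -0.0216,"tz": 0,"ax": 0,"ay": 0,"az": 0,"fingers": 0.045},{"tx": 0.0352,"ty": -0.0216,"tz": 0,"ax": 0,"ay": 0,"az": 0,"fingers": 0.045},{"tx": 0.0352,"ty": -0.0216,"tz": 0,"ax": 0,"ay": 0,"az": 0,"fingers": 0.045},{"tx": 0.0352,"ty": -0.0216,"tz": 0,"ax": 0,"ay": 0,"az": 0,"fingers": 0.045},{"tx": 0.0352,"ty": -0.0216,"tz": 0,"ax": 0,"ay": 0,"az": 0,"fingers": 0.045},{"tx": 0.0352,"ty": -0.0216,"tz": 0,"ax": 0,"ay": 0,"az": 0,"fingers": 0.045},{"tx": 0.0352,"ty": -0.0216,"tz": 0,"ax": 0,"ay": 0,"az": 0,"fingers": 0.045},{"tx": 0.0352,"ty": -0.0216,"tz": 0,"ax": 0,"ay": 0,"az": 0,"fingers": 0.045}]}}

```text
time: 23.25
tcp_pos: [596.2, -15.6, 109.4]
tcp_rot: [2.128, -2.308, -0.006]
wrist_force: [0.2, 0.8, -0.3]
grip_width: 55.2
grasp_force: 63.4
```

>>> {"fn": "move_arm", "kwargs": {"deltas": [{"tx": 0.0352,"ty": -0.0216,"tz": 0,"ax": 0,"ay": 0,"az": 0,"fingers": 0.045},{"tx": 0,"ty": 0,"tz": 0,"ax": 0,"ay": 0,"az": 0,"fingers": 0.045},{"tx": 0,"ty": 0,"tz": 0,"ax": 0,"ay": 0,"az": 0,"fingers": 0.045}]}}

```text
time: 23.55
tcp_pos: [614.2, -51.7, 108.8]
tcp_rot: [2.125, -2.309, -0.008]
wrist_force: [0.2, 0.9, -0.0]
grip_width: 55.0
grasp_force: 63.5
```

Run:
```python
from h import *
st(); plan(619.7,-47.8,60,265.6)
save('side','s5.png',(250,140,350,240),6)
```

```text
23.55 [614.2 -51.7 108.8] [ 2.125 -2.309 -0.008] [ 0.2  0.9 -0. ] 55.03980343655425 63.47675800323486 [-0.19  0.3   0.14  1.42  0.   -1.68]
N 2 t m [-0.0021 -0.0027  0.0244] a deg [ 0.17  0.03 -0.18] end j6 -1.57 radii [616, 616, 617, 618, 618, 619, 620, 620, 621] z [108, 102, 96, 90, 84, 78, 72, 66, 60]
```

View pics/s5.png

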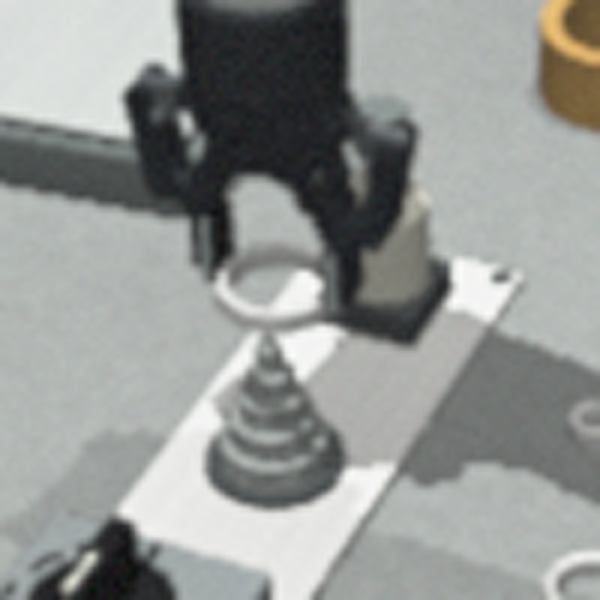

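>>> {"fn": "move_arm", "kwargs": {"deltas": [{"tx": -0.0042,"ty": -0.0054,"tz": 0,"ax": 0.3,"ay": 0,"az": 0,"fingers": 0.045},{"tx": 0,"ty": 0,"tz": 0.025,"ax": 0,"ay": 0,"az": 0,"fingers": 0.045},{"tx": 0,"ty": 0,"tz": 0.02,"ax": 0,"ay": 0,"az": 0,"fingers": 0.045},{"tx": 0,"ty": 0,"tz": 0,"ax": 0,"ay": 0,"az": 0,"fingers": 0.045},{"tx": 0,"ty": 0,"tz": 0,"ax": 0,"ay": 0,"az": 0,"fingers": 0.045}]}}

```text
time: 24.1
tcp_pos: [619.4, -45.6, 64.2]
tcp_rot: [2.132, -2.308, -0.002]
wrist_force: [0.2, -0.5, -0.7]
grip_width: 54.9
grasp_force: 63.5
```

Run:
```python
from h import *
st(); plan(619.7,-47.8,45,265.6)
```

```text
24.1 [619.4 -45.6  64.2] [ 2.132e+00 -2.308e+00 -2.000e-03] [ 0.2 -0.5 -0.7] 54.946510309166875 63.48661422729492 [-0.18  0.32  0.08  1.33  0.   -1.67]
N 1 t m [ 0.0021 -0.0005  0.0192] a deg [ 0.05  0.05 -0.14] end j6 -1.57 radii [621, 621, 621, 621, 621, 621, 621, 621, 621] z [64, 61, 59, 57, 54, 52, 49, 47, 45]
```

>>> {"fn": "move_arm", "kwargs": {"deltas": [{"tx": 0.002,"ty": -0.0005,"tz": 0.01,"ax": 0,"ay": 0,"az": 0,"fingers": 0.045},{"tx": 0,"ty": 0,"tz": 0.009,"ax": 0,"ay": 0,"az": 0,"fingers": 0.045},{"tx": 0,"ty": 0,"tz": 0,"ax": 0,"ay": 0,"az": 0,"fingers": 0.045},{"tx": 0,"ty": 0,"tz": 0,"ax": 0,"ay": 0,"az": 0,"fingers": 0.045}]}}

```text
time: 24.5
tcp_pos: [619.9, -49.1, 45.0]
tcp_rot: [2.13, -2.31, -0.001]
wrist_force: [0.0, -0.4, -0.1]
grip_width: 54.9
grasp_force: 63.5
```

>>> {"fn": "move_arm", "kwargs": {"deltas": [{"tx": 0,"ty": 0,"tz": 0.004,"ax": 0,"ay": 0,"az": 0,"fingers": 0.045},{"tx": 0,"ty": 0,"tz": 0.003,"ax": 0,"ay": 0,"az": 0,"fingers": 0.045},{"tx": 0,"ty": 0,"tz": 0,"ax": 0,"ay": 0,"az": 0,"fingers": 0.045}]}}

```text
time: 24.8
tcp_pos: [619.8, -49.0, 37.7]
tcp_rot: [2.13, -2.31, -0.002]
wrist_force: [-0.0, -0.0, -1.1]
grip_width: 54.7
grasp_force: 63.5
```

>>> {"fn": "move_arm", "kwargs": {"deltas": [{"tx": 0,"ty": 0,"tz": 0.005,"ax": 0,"ay": 0,"az": 0,"fingers": 0.045},{"tx": 0,"ty": 0,"tz": 0.004,"ax": 0,"ay": 0,"az": 0,"fingers": 0.045},{"tx": 0,"ty": 0,"tz": 0.002,"ax": 0,"ay": 0,"az": 0,"fingers": 0.045},{"tx": 0,"ty": 0,"tz": 0,"ax": 0,"ay": 0,"az": 0,"fingers": 0.045}]}}

```text
time: 25.2
tcp_pos: [619.7, -49.0, 26.5]
tcp_rot: [2.129, -2.309, -0.002]
wrist_force: [0.2, 0.2, -0.1]
grip_width: 54.9
grasp_force: 63.5
```

>>> {"fn": "move_arm", "kwargs": {"deltas": [{"tx": 0,"ty": 0,"tz": 0.001,"ax": 0,"ay": 0,"az": 0,"fingers": 0.045},{"tx": 0,"ty": 0,"tz": 0,"ax": 0,"ay": 0,"az": 0,"fingers": 0.07},{"tx": 0,"ty": 0,"tz": 0,"ax": 0,"ay": 0,"az": 0,"fingers": 0.07},{"tx": 0,"ty": 0,"tz": -0.04,"ax": 0,"ay": 0,"az": 0,"fingers": 0.07},{"tx": 0,"ty": 0,"tz": -0.045,"ax": 0,"ay": 0,"az": 0,"fingers": 0.07},{"tx": 0,"ty": -0.045,"tz": 0,"ax": 0,"ay": 0,"az": 0,"fingers": 0.06},{"tx": 0,"ty": -0.045,"tz": 0,"ax": 0,"ay": 0,"az": 0,"fingers": 0.06},{"tx": 0,"ty": 0,"tz": 0,"ax": 0,"ay": 0,"az": 0,"fingers": 0.06}]}}

```text
time: 26.0
tcp_pos: [714.0, -57.1, 105.9]
tcp_rot: [2.129, -2.309, -0.002]
wrist_force: [-0.9, -0.9, -1.3]
grip_width: 60.0
grasp_force: 0.0
```

Run:
```python
from h import *
st()
save('side','s6.png',(240,140,400,260),5)
im=bot.get_image('top')
for c in('top','side'): print(c,[(np.round(d['xyz'],1).tolist(),round(d['score'],2)) for q in ('collar_3_mid','collar_2_mid') for d in bot.pinpoint(q,c)])
```

```text
26.0 [714.  -57.1 105.9] [ 2.129e+00 -2.309e+00 -2.000e-03] [-0.9 -0.9 -1.3] 60.02829508836128 0.0 [-0.17  0.57  0.49  1.5   0.   -1.66]
top [([485.9, 105.7, 3.4], 0.52), ([460.4, 185.7, 10.6], 0.43)]
side [([479.5, 100.4, 4.5], 0.68), ([449.2, -8.2, 10.1], 0.54), ([351.1, 3.2, 9.2], 0.44), ([458.8, 189.1, 7.0], 0.8), ([621.4, -48.9, 33.3], 0.59), ([522.5, 443.7, 40.6], 0.46)]
```

View pics/s6.png

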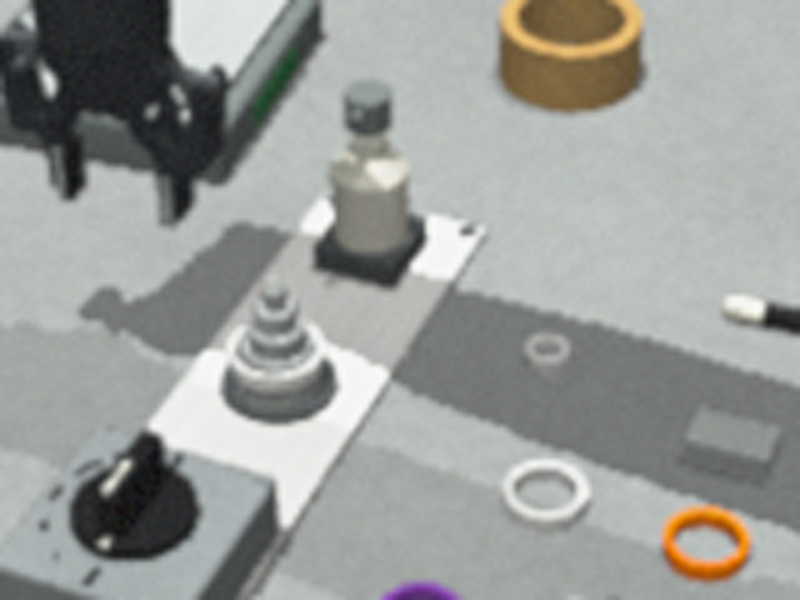

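Collar 2 sits flat on step 2, crop (280,365), with the dial at OFF. The medium ring at (547,490) hasn't moved. Its look-alikes are orange at (707,543) and purple at the bottom edge.

Run:
```python
from h import *
plan(446,-7.5,106,265.6)
```

```text
N 6 t m [-0.0046  0.0444  0.0011] a deg [-0.01  0.   -0.04] end j6 -1.51 radii [711, 678, 644, 611, 578, 545, 512, 479, 446] z [112, 112, 111, 110, 109, 108, 107, 106, 106]
```

>>> {"fn": "move_arm", "kwargs": {"deltas": [{"tx": 0,"ty": 0,"tz": -0.025,"ax": 0,"ay": 0,"az": 0,"fingers": 0.062},{"tx": -0.0046,"ty": 0.0444,"tz": 0,"ax": 0,"ay": 0,"az": 0,"fingers": 0.062},{"tx": -0.0046,"ty": 0.0444,"tz": 0,"ax": 0,"ay": 0,"az": 0,"fingers": 0.062},{"tx": -0.0046,"ty": 0.0444,"tz": 0,"ax": 0,"ay": 0,"az": 0,"fingers": 0.062},{"tx": -0.0046,"ty": 0.0444,"tz": 0.01,"ax": 0,"ay": 0,"az": 0,"fingers": 0.062},{"tx": -0.0046,"ty": 0.0444,"tz": 0.02,"ax": 0,"ay": 0,"az": 0,"fingers": 0.062},{"tx": -0.0046,"ty": 0.0444,"tz": 0.02,"ax": 0,"ay": 0,"az": 0,"fingers": 0.062},{"tx": 0,"ty": 0,"tz": 0.02,"ax": 0,"ay": 0,"az": 0,"fingers": 0.062}]}}

```text
time: 27.1
tcp_pos: [437.4, -5.4, 63.6]
tcp_rot: [2.128, -2.306, -0.01]
wrist_force: [0.5, -0.5, 0.3]
grip_width: 61.9
grasp_force: 0.0
```

>>> {"fn": "move_arm", "kwargs": {"deltas": [{"tx": 0,"ty": 0,"tz": 0,"ax": 0,"ay": 0,"az": 0,"fingers": 0.062},{"tx": 0,"ty": 0,"tz": 0,"ax": 0,"ay": 0,"az": 0,"fingers": 0.062}]}}

```text
time: 27.3
tcp_pos: [447.0, -7.4, 67.7]
tcp_rot: [-2.128, 2.308, -0.004]
wrist_force: [0.8, 0.1, 1.8]
grip_width: 62.0
grasp_force: 0.0
```

Run:
```python
from h import *
st();plan(446,-7.5,3,265.6)
bot.get_image('side')
print([(np.round(d['xyz'],1).tolist(),round(d['score'],2)) for d in bot.pinpoint('collar_3_mid','side')])
```

```text
27.3 [447.   -7.4  67.7] [-2.128  2.308 -0.004] [0.8 0.1 1.8] 62.02630084333699 0.0 [-0.17 -0.13 -0.4   1.3   0.   -1.66]
N 2 t m [0.0001 0.0006 0.0324] a deg [-0.09  0.   -0.12] end j6 -1.51 radii [447, 446, 446, 446, 446, 446, 446, 446, 446] z [67, 59, 51, 43, 35, 27, 19, 11, 3]
[([476.8, 101.8, 4.7], 0.69), ([353.2, 6.4, 8.6], 0.59), ([448.7, -4.2, 9.3], 0.51), ([620.1, -44.0, 86.2], 0.31)]
```

>>> {"fn": "move_arm", "kwargs": {"deltas": [{"tx": 0,"ty": 0.0005,"tz": 0.03,"ax": -0.2,"ay": 0,"az": 0,"fingers": 0.062},{"tx": 0,"ty": 0,"tz": 0.025,"ax": 0,"ay": 0,"az": 0,"fingers": 0.062},{"tx": 0,"ty": 0,"tz": 0.01,"ax": 0,"ay": 0,"az": 0,"fingers": 0.062},{"tx": 0,"ty": 0,"tz": 0,"ax": 0,"ay": 0,"az": 0,"fingers": 0.062},{"tx": 0,"ty": 0,"tz": 0,"ax": 0,"ay": 0,"az": 0,"fingers": 0.05},{"tx": 0,"ty": 0,"tz": 0,"ax": 0,"ay": 0,"az": 0,"fingers": 0.042},{"tx": 0,"ty": 0,"tz": 0,"ax": 0,"ay": 0,"az": 0,"fingers": 0.042},{"tx": 0,"ty": 0,"tz": 0,"ax": 0,"ay": 0,"az": 0,"fingers": 0.042}]}}

```text
time: 28.2
tcp_pos: [448.2, -7.6, 3.5]
tcp_rot: [-2.129, 2.309, -0.001]
wrist_force: [-0.0, 0.4, 6.6]
grip_width: 44.0
grasp_force: 61.7
```

>>> {"fn": "move_arm", "kwargs": {"deltas": [{"tx": 0,"ty": 0,"tz": 0,"ax": 0,"ay": 0,"az": 0,"fingers": 0.062},{"tx": 0,"ty": 0,"tz": 0,"ax": 0,"ay": 0,"az": 0,"fingers": 0.062},{"tx": 0,"ty": 0,"tz": -0.025,"ax": 0,"ay": 0,"az": 0,"fingers": 0.062},{"tx": 0,"ty": 0,"tz": 0,"ax": 0,"ay": 0,"az": 8.5,"fingers": 0.062},{"tx": 0,"ty": 0,"tz": 0,"ax": 0,"ay": 0,"az": 8.5,"fingers": 0.062},{"tx": 0,"ty": 0,"tz": 0,"ax": 0,"ay": 0,"az": 8.5,"fingers": 0.062},{"tx": 0,"ty": 0,"tz": 0,"ax": 0,"ay": 0,"az": 8.5,"fingers": 0.062},{"tx": 0,"ty": 0,"tz": 0,"ax": 0,"ay": 0,"az": 8.5,"fingers": 0.062}]}}

```text
time: 29.0
tcp_pos: [445.5, -7.1, 25.8]
tcp_rot: [1.138, -2.924, -0.004]
wrist_force: [-0.2, -0.6, -0.2]
grip_width: 61.8
grasp_force: 0.0
```

>>> {"fn": "move_arm", "kwargs": {"deltas": [{"tx": 0,"ty": 0,"tz": 0,"ax": 0,"ay": 0,"az": 8.5,"fingers": 0.062},{"tx": 0,"ty": 0,"tz": 0,"ax": 0,"ay": 0,"az": 8.5,"fingers": 0.062},{"tx": 0,"ty": 0,"tz": 0,"ax": 0,"ay": 0,"az": 8.5,"fingers": 0.062},{"tx": 0,"ty": 0,"tz": 0,"ax": 0,"ay": 0,"az": 8.5,"fingers": 0.062},{"tx": 0,"ty": 0,"tz": 0,"ax": 0,"ay": 0,"az": 8.5,"fingers": 0.062},{"tx": 0,"ty": 0,"tz": 0,"ax": 0,"ay": 0,"az": 5,"fingers": 0.062},{"tx": 0,"ty": 0,"tz": 0,"ax": 0,"ay": 0,"az": 0,"fingers": 0.062},{"tx": 0,"ty": 0,"tz": 0,"ax": 0,"ay": 0,"az": 0,"fingers": 0.062}]}}

```text
time: 29.8
tcp_pos: [445.7, -7.2, 26.0]
tcp_rot: [-0.124, -3.135, -0.001]
wrist_force: [0.4, -0.4, -0.8]
grip_width: 62.0
grasp_force: 0.0
```

Run:
```python
from h import *
st()
```

```text
29.8 [445.7  -7.2  26. ] [-1.240e-01 -3.135e+00 -1.000e-03] [ 0.4 -0.4 -0.8] 61.99703650597848 0.0 [-0.17 -0.1  -0.45  1.22  0.   -0.09]
```

>>> {"fn": "move_arm", "kwargs": {"deltas": [{"tx": 0,"ty": 0,"tz": 0.01,"ax": 0,"ay": 0,"az": 0,"fingers": 0.062},{"tx": 0,"ty": 0,"tz": 0.01,"ax": 0,"ay": 0,"az": 0,"fingers": 0.062},{"tx": 0,"ty": 0,"tz": 0,"ax": 0,"ay": 0,"az": 0,"fingers": 0.062},{"tx": 0,"ty": 0,"tz": 0,"ax": 0,"ay": 0,"az": 0,"fingers": 0.05},{"tx": 0,"ty": 0,"tz": 0,"ax": 0,"ay": 0,"az": 0,"fingers": 0.04},{"tx": 0,"ty": 0,"tz": 0,"ax": 0,"ay": 0,"az": 0,"fingers": 0.038},{"tx": 0,"ty": 0,"tz": 0,"ax": 0,"ay": 0,"az": 0,"fingers": 0.038},{"tx": 0,"ty": 0,"tz": 0,"ax": 0,"ay": 0,"az": 0,"fingers": 0.038}]}}

```text
time: 30.6
tcp_pos: [446.5, -7.3, 6.6]
tcp_rot: [-0.127, -3.137, -0.001]
wrist_force: [0.7, -0.9, 1.1]
grip_width: 43.1
grasp_force: 60.9
```

>>> {"fn": "move_arm", "kwargs": {"deltas": [{"tx": 0,"ty": 0,"tz": -0.02,"ax": 0,"ay": 0,"az": 0,"fingers": 0.038},{"tx": 0,"ty": 0,"tz": -0.04,"ax": 0,"ay": 0,"az": 0,"fingers": 0.038},{"tx": 0,"ty": 0,"tz": -0.04,"ax": 0,"ay": 0,"az": 0,"fingers": 0.038},{"tx": 0,"ty": 0,"tz": -0.02,"ax": 0,"ay": 0,"az": 0,"fingers": 0.038},{"tx": 0,"ty": 0,"tz": 0,"ax": 0,"ay": 0,"az": 0,"fingers": 0.038}]}}

```text
time: 31.1
tcp_pos: [449.4, -7.8, 130.4]
tcp_rot: [0.127, 3.134, -0.001]
wrist_force: [1.0, -0.1, -0.3]
grip_width: 43.1
grasp_force: 61.0
```

Run:
```python
from h import *
st();plan(619.7,-48.2,125,175.4)
```

```text
31.1 [449.4  -7.8 130.4] [ 1.270e-01  3.134e+00 -1.000e-03] [ 1.  -0.1 -0.3] 43.09891851996115 61.03219541721046 [-0.17 -0.15 -0.3   1.43  0.   -0.09]
N 4 t m [-0.0433 -0.0066  0.0015] a deg [-0.    0.07 -0.01] end j6 0.0 radii [449, 470, 492, 513, 535, 556, 578, 599, 621] z [130, 129, 129, 128, 127, 127, 126, 125, 125]
```

>>> {"fn": "move_arm", "kwargs": {"deltas": [{"tx": -0.0433,"ty": -0.0066,"tz": 0,"ax": 0,"ay": 0,"az": 0,"fingers": 0.038},{"tx": -0.0433,"ty": -0.0066,"tz": 0,"ax": 0,"ay": 0,"az": 0,"fingers": 0.038},{"tx": -0.0433,"ty": -0.0066,"tz": 0,"ax": 0,"ay": 0,"az": 0,"fingers": 0.038},{"tx": -0.0433,"ty": -0.0066,"tz": 0,"ax": 0,"ay": 0,"az": 0,"fingers": 0.038},{"tx": 0,"ty": 0,"tz": 0,"ax": 0,"ay": 0,"az": 0,"fingers": 0.038},{"tx": 0,"ty": 0,"tz": 0,"ax": 0,"ay": 0,"az": 0,"fingers": 0.038},{"tx": 0,"ty": 0,"tz": 0,"ax": 0,"ay": 0,"az": 0,"fingers": 0.038}]}}

```text
time: 31.8
tcp_pos: [615.5, -47.3, 124.6]
tcp_rot: [-0.127, -3.133, -0.002]
wrist_force: [-0.5, 0.1, 0.3]
grip_width: 43.5
grasp_force: 61.0
```

Run:
```python
from h import *
st();plan(619.7,-48.2,85,175.4)
```

```text
31.8 [615.5 -47.3 124.6] [-1.270e-01 -3.133e+00 -2.000e-03] [-0.5  0.1  0.3] 43.487405845689565 61.02245831396431 [-0.19  0.3   0.17  1.45  0.   -0.1 ]
N 1 t m [-0.0045 -0.0006  0.0396] a deg [ 0.05 -0.35 -0.03] end j6 0.0 radii [617, 617, 618, 618, 619, 619, 620, 621, 621] z [124, 119, 114, 109, 104, 99, 94, 89, 84]
```

>>> {"fn": "move_arm", "kwargs": {"deltas": [{"tx": -0.0045,"ty": -0.0006,"tz": 0,"ax": 0,"ay": -0.3,"az": 0,"fingers": 0.038},{"tx": 0,"ty": 0,"tz": 0.02,"ax": 0,"ay": 0,"az": 0,"fingers": 0.038},{"tx": 0,"ty": 0,"tz": 0.02,"ax": 0,"ay": 0,"az": 0,"fingers": 0.038},{"tx": 0,"ty": 0,"tz": 0.01,"ax": 0,"ay": 0,"az": 0,"fingers": 0.038},{"tx": 0,"ty": 0,"tz": 0,"ax": 0,"ay": 0,"az": 0,"fingers": 0.038},{"tx": 0,"ty": 0,"tz": 0,"ax": 0,"ay": 0,"az": 0,"fingers": 0.038}]}}

```text
time: 32.4
tcp_pos: [621.5, -48.5, 76.6]
tcp_rot: [0.127, 3.136, 0.0]
wrist_force: [0.3, 0.1, -0.2]
grip_width: 43.2
grasp_force: 61.0
```

Run:
```python
from h import *
st();plan(619.7,-48.2,55,175.4)
```

```text
32.4 [621.5 -48.5  76.6] [0.127 3.136 0.   ] [ 0.3  0.1 -0.2] 43.1699684869131 61.022259718738496 [-0.19  0.32  0.1   1.35  0.   -0.1 ]
N 1 t m [0.0018 0.0002 0.0216] a deg [ 0.02  0.17 -0.03] end j6 0.0 radii [623, 623, 622, 622, 622, 622, 622, 621, 621] z [76, 73, 71, 68, 65, 63, 60, 57, 54]
```

>>> {"fn": "move_arm", "kwargs": {"deltas": [{"tx": 0.0015,"ty": 0,"tz": 0.008,"ax": 0,"ay": 0,"az": 0,"fingers": 0.038},{"tx": 0,"ty": 0,"tz": 0.006,"ax": 0,"ay": 0,"az": 0,"fingers": 0.038},{"tx": 0,"ty": 0,"tz": 0.004,"ax": 0,"ay": 0,"az": 0,"fingers": 0.038},{"tx": 0,"ty": 0,"tz": 0,"ax": 0,"ay": 0,"az": 0,"fingers": 0.038}]}}

```text
time: 32.8
tcp_pos: [618.8, -48.2, 56.8]
tcp_rot: [-0.127, -3.138, -0.002]
wrist_force: [-2.6, -0.1, -0.0]
grip_width: 43.1
grasp_force: 61.1
```

>>> {"fn": "move_arm", "kwargs": {"deltas": [{"tx": 0,"ty": 0,"tz": 0.004,"ax": 0,"ay": 0,"az": 0,"fingers": 0.038},{"tx": 0,"ty": 0,"tz": 0.003,"ax": 0,"ay": 0,"az": 0,"fingers": 0.038},{"tx": 0,"ty": 0,"tz": 0,"ax": 0,"ay": 0,"az": 0,"fingers": 0.038}]}}

```text
time: 33.1
tcp_pos: [618.7, -48.2, 49.7]
tcp_rot: [-0.127, -3.138, -0.001]
wrist_force: [-4.9, 0.8, 0.1]
grip_width: 43.1
grasp_force: 61.2
```

>>> {"fn": "move_arm", "kwargs": {"deltas": [{"tx": 0.001,"ty": 0,"tz": 0.001,"ax": 0,"ay": 0,"az": 0,"fingers": 0.038},{"tx": 0,"ty": 0,"tz": 0.001,"ax": 0,"ay": 0,"az": 0,"fingers": 0.038},{"tx": 0,"ty": 0,"tz": 0,"ax": 0,"ay": 0,"az": 0,"fingers": 0.038}]}}

```text
time: 33.4
tcp_pos: [618.7, -48.3, 48.7]
tcp_rot: [0.127, 3.138, 0.001]
wrist_force: [-4.6, 1.2, 1.3]
grip_width: 43.1
grasp_force: 61.3
```

>>> {"fn": "move_arm", "kwargs": {"deltas": [{"tx": 0,"ty": 0,"tz": 0,"ax": 0,"ay": 0,"az": 0,"fingers": 0.06},{"tx": 0,"ty": 0,"tz": 0,"ax": 0,"ay": 0,"az": 0,"fingers": 0.06},{"tx": 0,"ty": 0,"tz": -0.025,"ax": 0,"ay": 0,"az": 0,"fingers": 0.06},{"tx": 0,"ty": 0,"tz": -0.045,"ax": 0,"ay": 0,"az": 0,"fingers": 0.06},{"tx": 0.045,"ty": 0,"tz": 0,"ax": 0,"ay": 0,"az": 0,"fingers": 0.05},{"tx": 0.045,"ty": 0,"tz": 0,"ax": 0,"ay": 0,"az": 0,"fingers": 0.042},{"tx": 0.02,"ty": 0.04,"tz": 0,"ax": 0,"ay": 0,"az": 0,"fingers": 0.042},{"tx": 0,"ty": 0,"tz": 0,"ax": 0,"ay": 0,"az": 0,"fingers": 0.042}]}}

```text
time: 34.2
tcp_pos: [511.2, 3.2, 119.0]
tcp_rot: [0.122, 3.136, 0.004]
wrist_force: [-0.2, -0.2, -0.3]
grip_width: 41.9
grasp_force: 0.0
```

Run:
```python
from h import *
st()
save('side','s7.png',(240,140,400,260),5)
im=bot.get_image('top').astype(int)
for c in('top','side'): print(c,[(np.round(d['xyz'],1).tolist(),round(d['score'],2)) for d in bot.pinpoint('collar_5_mid',c)])
```

```text
34.2 [511.2   3.2 119. ] [0.122 3.136 0.004] [-0.2 -0.2 -0.3] 41.89925181852811 0.0 [-0.13  0.01 -0.16  1.4   0.   -0.05]
top [([477.2, -124.3, 6.7], 0.5)]
side [([475.8, -125.2, 4.3], 0.57)]
```

View pics/s7.png

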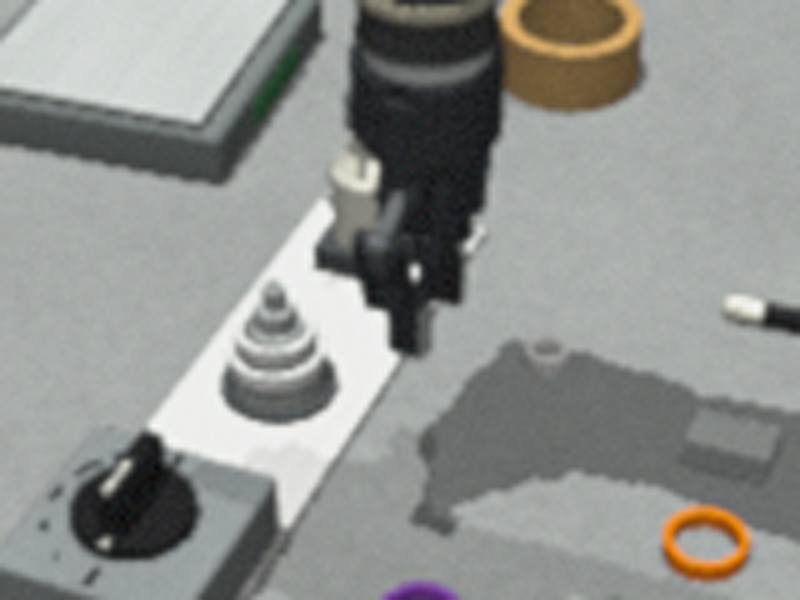

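Collar 3 is on step 3, crop (277,340). The small collar now shows at crop (547,348), so it's been knocked aside. Both networks put it at about (476.5, −125).

Run:
```python
from h import *
im=bot.get_image('top').astype(float)
u,v=map(int,np.round(proj('top',[476.5,-125,9]))); w=9
p=im[v-w:v+w+1,u-w:u+w+1]; bg=np.median(p.reshape(-1,3),0); d=np.clip((p-bg).max(2)-20,0,None)
print(u,v); print(d.astype(int))
yy,xx=np.mgrid[-w:w+1,-w:w+1]; print(atz('top',u+(d*xx).sum()/d.sum(),v+(d*yy).sum()/d.sum(),9))
plan(478,-125,60,265.4)
plan(478,-125,60,175.4)
```

```text
362 205
[[ 0  0  0  0  0  0  0  0  0  0  0  0  0  0 14 18 17 20 20]
 [ 0  0  0  0  0  0  0  0  0  0  0  0  0  0  0 19 18 20 20]
 [ 0  0  0  0  0  0  0  0  0  0  0  0  0  0  0 19 19 21 21]
 [ 0  0  0  0  0  0  0  0  0  0  0  0  0  0  0 17 17 19 19]
 [ 0  0  0  0  0  0  0  0  0  0  0  0  0  0  0 18 17 16 17]
 [ 0  0  0  0  0  0  0  0  0  0  0  0  0  0  0 20 17 18 18]
 [ 0  0  0  0  0  0  0  0  1 18 10  0  0  0  0 21 18 18 20]
 [ 0  0  0  0  0  0  0 25 29  6 11 29 11  0  0 20 17 20 20]
 [ 0  0  0  0  0  0 20 12  0  0  0  0 33  5  0 20 19 20 20]
 [ 0  0  0  0  0  0 29  0  0  0  0  0 11 27  0 17 19 21 22]
 [ 0  0  0  0  0  0 31  0  0  0  0  0  8 31  0 17 18 20 20]
 [ 0  0  0  0  0  0 25  4  0  0  0  0 22 10  0 18 21 21 18]
 [ 0  0  0  0  0  0  0 24  0  0  0  2 26  0  0 17 24 20 19]
 [ 0  0  0  0  0  0  0  0 25 28 30 27  0  0  0 16 20 19 18]
 [ 0  0  0  0  0  0  0  0  0  0  0  0  0  0  0 18 17 18 16]
 [ 0  0  0  0  0  0  0  0  0  0  0  0  0  0  0 16 16 17 19]
 [ 0  0  0  0  0  0  0  0  0  0  0  0  0  0  0 17 17 17 19]
 [ 0  0  0  0  0  0  0  0  0  0  0  0  0  0  0 16 18 18 17]
 [ 0  0  0  0  0  0  0  0  0  0  0  0  0  0 15 19 22 18 15]]
[ 477.19881265 -141.82574583    9.        ]
N 11 t m [ 0.0104 -0.008   0.0053] a deg [-0.02  0.02 -8.19] end j6 -1.75 radii [513, 499, 487, 478, 473, 472, 475, 483, 494] z [118, 111, 104, 96, 89, 82, 74, 67, 60]
N 4 t m [ 0.0065 -0.0318  0.0147] a deg [ 0.    0.06 -0.02] end j6 -0.18 radii [513, 509, 505, 502, 499, 497, 495, 494, 494] z [118, 111, 104, 96, 89, 82, 74, 67, 60]
```

>>> {"fn": "move_arm", "kwargs": {"deltas": [{"tx": 0.0068,"ty": -0.032,"tz": 0.0147,"ax": 0,"ay": 0,"az": 0,"fingers": 0.042},{"tx": 0.0068,"ty": -0.032,"tz": 0.0147,"ax": 0,"ay": 0,"az": 0,"fingers": 0.042},{"tx": 0.0068,"ty": -0.032,"tz": 0.0147,"ax": 0,"ay": 0,"az": 0,"fingers": 0.042},{"tx": 0.0068,"ty": -0.032,"tz": 0.0147,"ax": 0,"ay": 0,"az": 0,"fingers": 0.042},{"tx": 0,"ty": 0,"tz": 0.02,"ax": 0,"ay": 0,"az": 0,"fingers": 0.042},{"tx": 0,"ty": 0,"tz": 0,"ax": 0,"ay": 0,"az": 0,"fingers": 0.042},{"tx": 0,"ty": 0,"tz": 0,"ax": 0,"ay": 0,"az": 0,"fingers": 0.042}]}}

```text
time: 35.15
tcp_pos: [475.3, -125.4, 39.4]
tcp_rot: [0.128, 3.138, 0.001]
wrist_force: [-0.3, 0.1, 0.0]
grip_width: 42.0
grasp_force: 0.0
```

Run:
```python
from h import *
st(); plan(476.5,-126,8,175.4)
bot.get_image('side');print([(np.round(d['xyz'],1).tolist(),round(d['score'],2)) for d in bot.pinpoint('collar_5_mid','side')])
```

```text
35.15 [ 475.3 -125.4   39.4] [1.280e-01 3.138e+00 1.000e-03] [-0.3  0.1  0. ] 42.011523601012584 0.0 [-0.4   0.01 -0.33  1.24  0.   -0.31]
N 1 t m [-0.0013 -0.0005  0.0314] a deg [ 0.05  0.06 -0.08] end j6 -0.18 radii [491, 491, 491, 492, 492, 492, 492, 492, 492] z [39, 35, 31, 27, 23, 19, 15, 11, 8]
[([476.3, -122.7, 6.0], 0.45)]
```

>>> {"fn": "move_arm", "kwargs": {"deltas": [{"tx": -0.001,"ty": 0,"tz": 0.02,"ax": 0,"ay": 0,"az": 0,"fingers": 0.042},{"tx": 0,"ty": 0,"tz": 0.014,"ax": 0,"ay": 0,"az": 0,"fingers": 0.042},{"tx": 0,"ty": 0,"tz": 0,"ax": 0,"ay": 0,"az": 0,"fingers": 0.042},{"tx": 0,"ty": 0,"tz": 0,"ax": 0,"ay": 0,"az": 0,"fingers": 0.03},{"tx": 0,"ty": 0,"tz": 0,"ax": 0,"ay": 0,"az": 0,"fingers": 0.023},{"tx": 0,"ty": 0,"tz": 0,"ax": 0,"ay": 0,"az": 0,"fingers": 0.023},{"tx": 0,"ty": 0,"tz": 0,"ax": 0,"ay": 0,"az": 0,"fingers": 0.023}]}}

```text
time: 35.95
tcp_pos: [476.8, -125.3, 6.3]
tcp_rot: [0.127, 3.136, 0.0]
wrist_force: [-0.1, 1.1, 1.0]
grip_width: 24.1
grasp_force: 51.3
```

>>> {"fn": "move_arm", "kwargs": {"deltas": [{"tx": 0,"ty": 0,"tz": 0,"ax": 0,"ay": 0,"az": 0,"fingers": 0.042},{"tx": 0,"ty": 0,"tz": 0,"ax": 0,"ay": 0,"az": 0,"fingers": 0.042},{"tx": 0,"ty": 0,"tz": -0.022,"ax": 0,"ay": 0,"az": 0,"fingers": 0.042},{"tx": 0,"ty": 0,"tz": 0,"ax": 0,"ay": 0,"az": -8.5,"fingers": 0.042},{"tx": 0,"ty": 0,"tz": 0,"ax": 0,"ay": 0,"az": -8.5,"fingers": 0.042},{"tx": 0,"ty": 0,"tz": 0,"ax": 0,"ay": 0,"az": -8.5,"fingers": 0.042},{"tx": 0,"ty": 0,"tz": 0,"ax": 0,"ay": 0,"az": -8.5,"fingers": 0.042},{"tx": 0,"ty": 0,"tz": 0,"ax": 0,"ay": 0,"az": -8.5,"fingers": 0.042}]}}

```text
time: 36.75
tcp_pos: [476.2, -125.1, 27.7]
tcp_rot: [-1.028, 2.967, -0.001]
wrist_force: [-0.5, -0.3, 0.2]
grip_width: 42.0
grasp_force: 0.0
```

>>> {"fn": "move_arm", "kwargs": {"deltas": [{"tx": 0,"ty": 0,"tz": 0,"ax": 0,"ay": 0,"az": -8.5,"fingers": 0.042},{"tx": 0,"ty": 0,"tz": 0,"ax": 0,"ay": 0,"az": -8.5,"fingers": 0.042},{"tx": 0,"ty": 0,"tz": 0,"ax": 0,"ay": 0,"az": -8.5,"fingers": 0.042},{"tx": 0,"ty": 0,"tz": 0,"ax": 0,"ay": 0,"az": -8.5,"fingers": 0.042},{"tx": 0,"ty": 0,"tz": 0,"ax": 0,"ay": 0,"az": -8.5,"fingers": 0.042},{"tx": 0,"ty": 0,"tz": 0,"ax": 0,"ay": 0,"az": -5,"fingers": 0.042},{"tx": 0,"ty": 0,"tz": 0,"ax": 0,"ay": 0,"az": 0,"fingers": 0.042}]}}

```text
time: 37.45
tcp_pos: [476.2, -125.1, 27.6]
tcp_rot: [-2.128, 2.309, -0.002]
wrist_force: [-0.3, -0.1, 0.6]
grip_width: 42.5
grasp_force: 0.0
```

Run:
```python
from h import *
st()
```

```text
37.45 [ 476.2 -125.1   27.6] [-2.128e+00  2.309e+00 -2.000e-03] [-0.3 -0.1  0.6] 42.46492938435601 0.0 [-0.39  0.02 -0.34  1.21  0.   -1.88]
```

>>> {"fn": "move_arm", "kwargs": {"deltas": [{"tx": 0,"ty": 0,"tz": 0.012,"ax": 0,"ay": 0,"az": 0,"fingers": 0.042},{"tx": 0,"ty": 0,"tz": 0.01,"ax": 0,"ay": 0,"az": 0,"fingers": 0.042},{"tx": 0,"ty": 0,"tz": 0,"ax": 0,"ay": 0,"az": 0,"fingers": 0.042},{"tx": 0,"ty": 0,"tz": 0,"ax": 0,"ay": 0,"az": 0,"fingers": 0.03},{"tx": 0,"ty": 0,"tz": 0,"ax": 0,"ay": 0,"az": 0,"fingers": 0.02},{"tx": 0,"ty": 0,"tz": 0,"ax": 0,"ay": 0,"az": 0,"fingers": 0.018},{"tx": 0,"ty": 0,"tz": 0,"ax": 0,"ay": 0,"az": 0,"fingers": 0.018},{"tx": 0,"ty": 0,"tz": 0,"ax": 0,"ay": 0,"az": 0,"fingers": 0.018}]}}

```text
time: 38.25
tcp_pos: [476.4, -125.1, 5.8]
tcp_rot: [-2.128, 2.308, -0.002]
wrist_force: [0.4, 0.8, -0.7]
grip_width: 24.1
grasp_force: 58.9
```

>>> {"fn": "move_arm", "kwargs": {"deltas": [{"tx": 0,"ty": 0,"tz": -0.02,"ax": 0,"ay": 0,"az": 0,"fingers": 0.018},{"tx": 0,"ty": 0,"tz": -0.04,"ax": 0,"ay": 0,"az": 0,"fingers": 0.018},{"tx": 0,"ty": 0,"tz": -0.04,"ax": 0,"ay": 0,"az": 0,"fingers": 0.018},{"tx": 0,"ty": 0,"tz": -0.02,"ax": 0,"ay": 0,"az": 0,"fingers": 0.018},{"tx": 0,"ty": 0,"tz": 0,"ax": 0,"ay": 0,"az": 0,"fingers": 0.018},{"tx": 0,"ty": 0,"tz": 0,"ax": 0,"ay": 0,"az": 0,"fingers": 0.018}]}}

```text
time: 38.85
tcp_pos: [476.2, -125.2, 125.7]
tcp_rot: [-2.128, 2.308, -0.003]
wrist_force: [-1.1, -0.3, -0.6]
grip_width: 24.2
grasp_force: 59.0
```

Run:
```python
from h import *
st();plan(619.2,-48.2,125,265.4)
```

```text
38.85 [ 476.2 -125.2  125.7] [-2.128  2.308 -0.003] [-1.1 -0.3 -0.6] 24.220115302304713 58.978040870279074 [-0.39 -0.04 -0.2   1.41  0.   -1.88]
N 4 t m [-0.0221 -0.0341  0.0002] a deg [-0.04  0.   -0.01] end j6 -1.57 radii [492, 507, 522, 538, 554, 570, 587, 604, 621] z [125, 125, 125, 125, 125, 125, 125, 125, 125]
```

>>> {"fn": "move_arm", "kwargs": {"deltas": [{"tx": -0.0221,"ty": -0.0341,"tz": 0,"ax": 0,"ay": 0,"az": 0,"fingers": 0.018},{"tx": -0.0221,"ty": -0.0341,"tz": 0,"ax": 0,"ay": 0,"az": 0,"fingers": 0.018},{"tx": -0.0221,"ty": -0.0341,"tz": 0,"ax": 0,"ay": 0,"az": 0,"fingers": 0.018},{"tx": -0.0221,"ty": -0.0341,"tz": 0,"ax": 0,"ay": 0,"az": 0,"fingers": 0.018},{"tx": 0,"ty": 0,"tz": 0,"ax": 0,"ay": 0,"az": 0,"fingers": 0.018},{"tx": 0,"ty": 0,"tz": 0.02,"ax": 0,"ay": 0,"az": 0,"fingers": 0.018},{"tx": 0,"ty": 0,"tz": 0,"ax": 0,"ay": 0,"az": 0,"fingers": 0.018},{"tx": 0,"ty": 0,"tz": 0,"ax": 0,"ay": 0,"az": 0,"fingers": 0.018}]}}

```text
time: 39.65
tcp_pos: [617.0, -48.0, 103.7]
tcp_rot: [2.128, -2.309, -0.005]
wrist_force: [0.9, 0.3, -0.2]
grip_width: 23.8
grasp_force: 59.1
```

Run:
```python
from h import *
st();plan(619.2,-48.2,90,265.4)
save('side','s8.png',(260,150,330,230),7)
```

```text
39.65 [617.  -48.  103.7] [ 2.128 -2.309 -0.005] [ 0.9  0.3 -0.2] 23.83179571458343 59.09052025526762 [-0.19  0.3   0.14  1.41  0.   -1.68]
N 1 t m [ 0.     -0.0022  0.0137] a deg [ 0.18  0.05 -0.06] end j6 -1.57 radii [618, 619, 619, 619, 619, 620, 620, 620, 621] z [103, 101, 100, 98, 96, 95, 93, 91, 90]
```

View pics/s8.png

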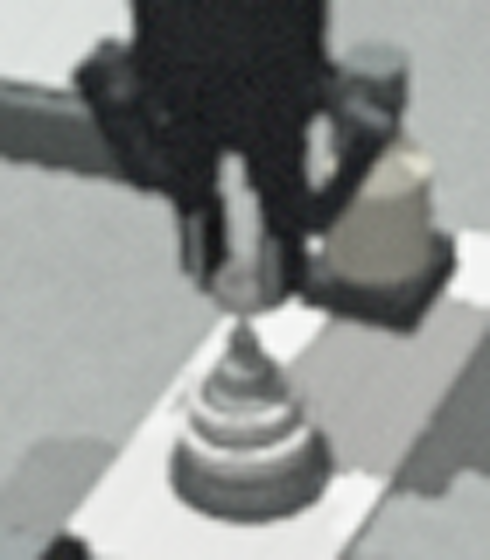

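The small collar is held at crop (243,285), directly above the tip at (243,325). Collars 2 and 3 are flat below it.

>>> {"fn": "move_arm", "kwargs": {"deltas": [{"tx": 0,"ty": -0.002,"tz": 0.008,"ax": 0.2,"ay": 0,"az": 0,"fingers": 0.018},{"tx": 0,"ty": 0,"tz": 0.004,"ax": 0,"ay": 0,"az": 0,"fingers": 0.018},{"tx": 0,"ty": 0,"tz": 0,"ax": 0,"ay": 0,"az": 0,"fingers": 0.018},{"tx": 0,"ty": 0,"tz": 0,"ax": 0,"ay": 0,"az": 0,"fingers": 0.018}]}}

```text
time: 40.1
tcp_pos: [621.0, -48.3, 93.9]
tcp_rot: [-2.127, 2.307, -0.005]
wrist_force: [0.8, -0.3, -0.3]
grip_width: 24.2
grasp_force: 59.1
```

>>> {"fn": "move_arm", "kwargs": {"deltas": [{"tx": 0,"ty": 0,"tz": 0.004,"ax": 0,"ay": 0,"az": 0,"fingers": 0.018},{"tx": 0,"ty": 0,"tz": 0,"ax": 0,"ay": 0,"az": 0,"fingers": 0.018}]}}

```text
time: 40.3
tcp_pos: [620.9, -48.1, 89.5]
tcp_rot: [-2.127, 2.307, -0.005]
wrist_force: [0.5, -0.2, -0.8]
grip_width: 23.8
grasp_force: 59.1
```

>>> {"fn": "move_arm", "kwargs": {"deltas": [{"tx": 0,"ty": 0.0012,"tz": 0.002,"ax": 0,"ay": 0,"az": 0,"fingers": 0.018},{"tx": 0,"ty": 0,"tz": 0.002,"ax": 0,"ay": 0,"az": 0,"fingers": 0.018},{"tx": 0,"ty": 0,"tz": 0,"ax": 0,"ay": 0,"az": 0,"fingers": 0.018}]}}

```text
time: 40.6
tcp_pos: [619.7, -48.0, 85.4]
tcp_rot: [-2.127, 2.307, -0.005]
wrist_force: [0.1, -0.2, -1.3]
grip_width: 23.9
grasp_force: 59.1
```

>>> {"fn": "move_arm", "kwargs": {"deltas": [{"tx": 0,"ty": 0,"tz": 0.003,"ax": 0,"ay": 0,"az": 0,"fingers": 0.018},{"tx": 0,"ty": 0,"tz": 0.002,"ax": 0,"ay": 0,"az": 0,"fingers": 0.018},{"tx": 0,"ty": 0,"tz": 0,"ax": 0,"ay": 0,"az": 0,"fingers": 0.018}]}}

```text
time: 40.9
tcp_pos: [619.7, -48.0, 80.3]
tcp_rot: [-2.127, 2.307, -0.004]
wrist_force: [-0.2, -0.3, -0.2]
grip_width: 24.2
grasp_force: 59.1
```

>>> {"fn": "move_arm", "kwargs": {"deltas": [{"tx": 0,"ty": 0,"tz": 0.003,"ax": 0,"ay": 0,"az": 0,"fingers": 0.018},{"tx": 0,"ty": 0,"tz": 0.0025,"ax": 0,"ay": 0,"az": 0,"fingers": 0.018},{"tx": 0,"ty": 0,"tz": 0,"ax": 0,"ay": 0,"az": 0,"fingers": 0.018}]}}

```text
time: 41.2
tcp_pos: [619.7, -48.0, 74.7]
tcp_rot: [-2.127, 2.307, -0.004]
wrist_force: [0.0, 1.1, -0.5]
grip_width: 24.4
grasp_force: 59.1
```

>>> {"fn": "move_arm", "kwargs": {"deltas": [{"tx": 0,"ty": 0,"tz": 0,"ax": 0,"ay": 0,"az": 0,"fingers": 0.04},{"tx": 0,"ty": 0,"tz": 0,"ax": 0,"ay": 0,"az": 0,"fingers": 0.04},{"tx": 0,"ty": 0,"tz": -0.03,"ax": 0,"ay": 0,"az": 0,"fingers": 0.04},{"tx": 0,"ty": 0,"tz": -0.04,"ax": 0,"ay": 0,"az": 0,"fingers": 0.04},{"tx": -0.043,"ty": 0,"tz": 0,"ax": 0,"ay": 0,"az": 0,"fingers": 0.04},{"tx": -0.043,"ty": 0,"tz": 0,"ax": 0,"ay": 0,"az": 0,"fingers": 0.04},{"tx": -0.043,"ty": 0,"tz": 0,"ax": 0,"ay": 0,"az": 0,"fingers": 0.04},{"tx": -0.04,"ty": 0,"tz": 0,"ax": 0,"ay": 0,"az": 0,"fingers": 0.04}]}}

```text
time: 42.0
tcp_pos: [633.7, 122.1, 146.2]
tcp_rot: [-2.126, 2.306, -0.007]
wrist_force: [0.2, -0.3, -0.3]
grip_width: 40.2
grasp_force: 0.0
```

>>> {"fn": "move_arm", "kwargs": {"deltas": [{"tx": 0,"ty": 0,"tz": 0,"ax": 0,"ay": 0,"az": 0,"fingers": 0.04},{"tx": 0,"ty": 0,"tz": 0,"ax": 0,"ay": 0,"az": 0,"fingers": 0.04},{"tx": 0,"ty": 0,"tz": 0,"ax": 0,"ay": 0,"az": 0,"fingers": 0.04}]}}

```text
time: 42.3
tcp_pos: [633.5, 119.5, 145.6]
tcp_rot: [-2.126, 2.308, -0.006]
wrist_force: [0.4, -0.3, 0.6]
grip_width: 40.0
grasp_force: 0.0
```

Run:
```python
from h import *
st();plan(633.3,122.2,71,265.4)
save('side','s9.png',(250,160,350,240),7)
```

```text
42.3 [633.5 119.5 145.6] [-2.126  2.308 -0.006] [ 0.4 -0.3  0.6] 40.0202942415083 0.0 [ 0.08  0.35  0.28  1.49 -0.   -1.41]
N 2 t m [-0.0013  0.0003  0.0373] a deg [-0.16 -0.   -0.04] end j6 -1.3 radii [644, 644, 644, 644, 644, 644, 644, 644, 644] z [145, 136, 126, 117, 108, 98, 89, 80, 71]
```

View pics/s9.png

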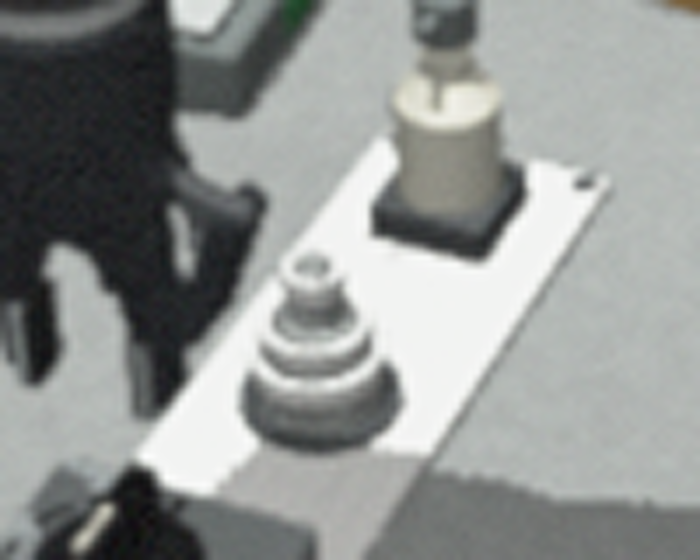

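Collar 5 sits on the top, crop (312,270), and collars 2 and 3 are flat. Now the dial: grip and turn one click clockwise.

>>> {"fn": "move_arm", "kwargs": {"deltas": [{"tx": -0.001,"ty": 0.0003,"tz": 0.03,"ax": -0.2,"ay": 0,"az": 0,"fingers": 0.04},{"tx": -0.0015,"ty": 0,"tz": 0.03,"ax": 0,"ay": 0,"az": 0,"fingers": 0.04},{"tx": 0,"ty": 0,"tz": 0.013,"ax": 0,"ay": 0,"az": 0,"fingers": 0.04},{"tx": 0,"ty": 0,"tz": 0,"ax": 0,"ay": 0,"az": 0,"fingers": 0.04},{"tx": 0,"ty": 0,"tz": 0,"ax": 0,"ay": 0,"az": 0,"fingers": 0.025},{"tx": 0,"ty": 0,"tz": 0,"ax": 0,"ay": 0,"az": 0,"fingers": 0.008},{"tx": 0,"ty": 0,"tz": 0,"ax": 0,"ay": 0,"az": 0,"fingers": 0.008},{"tx": 0,"ty": 0,"tz": 0,"ax": 0,"ay": 0,"az": 0,"fingers": 0.008}]}}

```text
time: 43.15
tcp_pos: [633.5, 122.6, 74.7]
tcp_rot: [-2.128, 2.308, -0.003]
wrist_force: [-5.2, -0.7, 6.8]
grip_width: 12.9
grasp_force: 60.9
```

>>> {"fn": "move_arm", "kwargs": {"deltas": [{"tx": 0,"ty": 0,"tz": 0,"ax": 0,"ay": 0,"az": 6,"fingers": 0.008},{"tx": 0,"ty": 0,"tz": 0,"ax": 0,"ay": 0,"az": 6,"fingers": 0.008},{"tx": 0,"ty": 0,"tz": 0,"ax": 0,"ay": 0,"az": 6,"fingers": 0.008},{"tx": 0,"ty": 0,"tz": 0,"ax": 0,"ay": 0,"az": 6,"fingers": 0.008},{"tx": 0,"ty": 0,"tz": 0,"ax": 0,"ay": 0,"az": 6,"fingers": 0.008},{"tx": 0,"ty": 0,"tz": 0,"ax": 0,"ay": 0,"az": 0,"fingers": 0.008}]}}

```text
time: 43.75
tcp_pos: [634.0, 122.4, 74.7]
tcp_rot: [-1.456, 2.781, -0.004]
wrist_force: [-4.4, -1.5, 5.2]
grip_width: 12.6
grasp_force: 60.8
```

Run:
```python
from h import *
s=st(); r=s['tcp_rot']; print(np.degrees(2*np.arctan2(r[1],r[0])))
```

```text
43.75 [634.  122.4  74.7] [-1.456  2.781 -0.004] [-4.4 -1.5  5.2] 12.608457214527037 60.760746002197266 [ 0.09  0.38  0.17  1.36 -0.   -0.88]
235.26024079268467
```

Turned from 265.4° to 235.3°, which is one click. Releasing, then a final look.

>>> {"fn": "move_arm", "kwargs": {"deltas": [{"tx": 0,"ty": 0,"tz": 0,"ax": 0,"ay": 0,"az": 0,"fingers": 0.04},{"tx": 0,"ty": 0,"tz": 0,"ax": 0,"ay": 0,"az": 0,"fingers": 0.04},{"tx": 0,"ty": 0,"tz": -0.03,"ax": 0,"ay": 0,"az": 0,"fingers": 0.04},{"tx": 0,"ty": 0,"tz": -0.045,"ax": 0,"ay": 0,"az": 0,"fingers": 0.04},{"tx": 0,"ty": 0,"tz": -0.045,"ax": 0,"ay": 0,"az": 0,"fingers": 0.04},{"tx": 0.025,"ty": 0.035,"tz": 0,"ax": 0,"ay": 0,"az": 0,"fingers": 0.04},{"tx": 0.025,"ty": 0.035,"tz": 0,"ax": 0,"ay": 0,"az": 0,"fingers": 0.04},{"tx": 0.025,"ty": 0.035,"tz": 0,"ax": 0,"ay": 0,"az": 0,"fingers": 0.04}]}}

```text
time: 44.55
tcp_pos: [504.5, 121.0, 193.0]
tcp_rot: [-1.457, 2.778, -0.002]
wrist_force: [-1.1, -0.2, 0.6]
grip_width: 39.5
grasp_force: 0.0
```

>>> {"fn": "move_arm", "kwargs": {"deltas": [{"tx": 0.025,"ty": 0.035,"tz": 0,"ax": 0,"ay": 0,"az": 0,"fingers": 0.04},{"tx": 0.025,"ty": 0.035,"tz": 0,"ax": 0,"ay": 0,"az": 0,"fingers": 0.04},{"tx": 0.025,"ty": 0.035,"tz": 0,"ax": 0,"ay": 0,"az": 0,"fingers": 0.04},{"tx": 0,"ty": 0,"tz": 0,"ax": 0,"ay": 0,"az": 0,"fingers": 0.04}]}}

```text
time: 44.95
tcp_pos: [370.6, 119.0, 191.5]
tcp_rot: [-1.462, 2.781, 0.001]
wrist_force: [-0.4, 0.3, -0.5]
grip_width: 40.0
grasp_force: 0.0
```

Run:
```python
from h import *
st()
i=bot.get_image('side'); a=i[170:262,240:335]
a=cv2.resize(np.ascontiguousarray(a[:,:,::-1]),None,fx=6,fy=6,interpolation=cv2.INTER_CUBIC)
for z,r in((80,13.8),(52,23.8),(38,28.8)):
  pts=[(proj('side',[619.7+r*np.cos(t),-48+r*np.sin(t),z])-[240,170])*6+2.5 for t in np.linspace(0,6.28,40)]
  for p in pts: cv2.circle(a,tuple(np.int32(np.round(p))),1,(0,0,255),-1)
cv2.imwrite('pics/s10.png',a)
for q in('collar_2_mid','collar_3_mid','collar_5_mid','cone_tip','jar_mid','tape_roll_mid'): print(q,[(np.round(d['xyz'],1).tolist(),round(d['score'],2)) for d in bot.pinpoint(q,'side')])
```

```text
44.95 [370.6 119.  191.5] [-1.462e+00  2.781e+00  1.000e-03] [-0.4  0.3 -0.5] 39.989250787225735 0.0 [ 0.14 -0.31 -0.31  1.58  0.   -0.83]
collar_2_mid [([458.6, 187.6, 7.4], 0.51), ([636.3, 120.3, 52.2], 0.37)]
collar_3_mid [([352.5, 6.7, 10.4], 0.69), ([625.6, -47.9, 47.9], 0.61), ([477.6, 102.0, 2.0], 0.44)]
collar_5_mid [([615.5, -44.6, 75.5], 0.41), ([636.4, 120.3, 54.4], 0.34), ([619.5, -27.4, -2.8], 0.21)]
cone_tip [([620.3, -48.6, 84.6], 0.82)]
jar_mid [([520.7, 445.0, 42.5], 0.93)]
tape_roll_mid [([546.5, -435.1, 19.7], 0.95)]
```

View pics/s10.png

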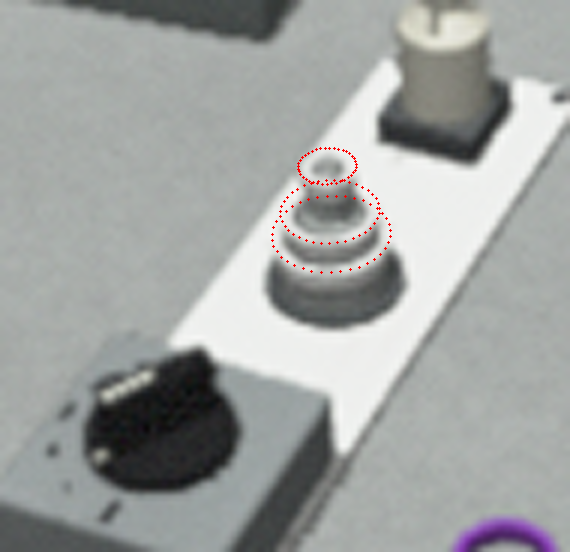

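The pointer's disc dot at crop (100,457) lines up with the single dot at (68,487), so the dial is at click 1. I'll take one close crop of the stack without the overlay.

Run:
```python
from h import *
save('side','s11.png',(275,185,315,230),13)
f=lambda x,y,z:np.round((proj('side',[x,y,z])-[275,185])*13).tolist()
for z in(88,80,68,52,38,26,12): print(z,f(619.7,-48,z))
```

```text
88 [246.0, 130.0]
80 [248.0, 158.0]
68 [250.0, 201.0]
52 [254.0, 257.0]
38 [257.0, 305.0]
26 [259.0, 346.0]
12 [262.0, 393.0]
```

View pics/s11.png

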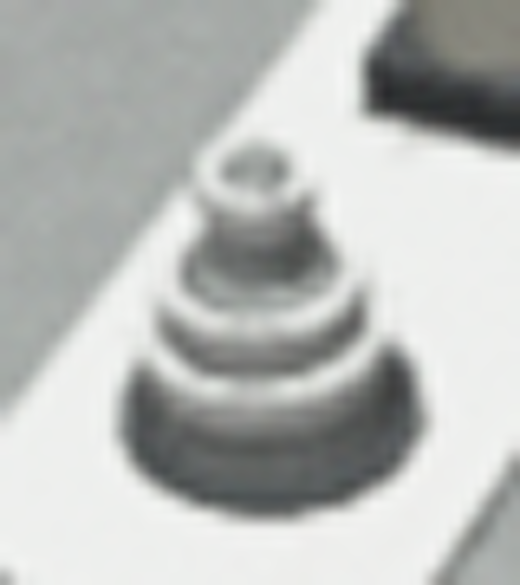

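The stack is flat. Ring tops at crop (255,173), about 268 and about 320 all sit a near-constant 11–15 crop px (about 1 image px) below where seated collars should appear, within the camera calibration. Handing in.

```bash
python3 -c "
from station import bot
print(bot.job_done())"
```

```text
the job is handed in; nothing more can be done
None
```

I handed the job in, with no verdict returned: dial set to OFF, cap pressed and sprung back, collars 2, 3 and 5 seated flat, dial then clicked on to 1 for the empty step 1; the tape roll, jar and look-alikes were left alone.

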